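# Draw the stuck follower plug out of the press mould with its turn-lock puller key

## Robot

A 6-joint arm with a two-finger parallel gripper is mounted at the origin on a cart in front of the work surface, level with it; the furniture and walls round the work are solid. World frame = base frame: x ahead of the robot, y to its left, z up, the work surface at z = 0. Lengths are in m, angles in rad, forces in N, time in s.
With the tool pointing down it reaches from about 0.4 to 0.825 m from the base axis. Payload 7 kg.
Tool frame: the origin (TCP) lies midway between the tips of the shut fingers; the grasp point (between the pads) lies 19 mm behind it; y points along the fingers, z is the direction in which the jaws open and shut, and the axes are right-handed (so a half turn about y gives the same grasp; the last joint's range is limited). The gripper opens to 88 mm and grips with 3 to 60 N. Pads are 19 mm wide; open, the fingers measure 130 mm over their backs; the gripper's body (78 mm by 193 mm) begins 47 mm behind the grasp point.
Start: joints at [1.42, 0.359, 0.012, 0, -1.224, -0.288], TCP at [0.287, 0.611, 0.227] pointing down, gripper open.
Joint ranges: [-3.07, 3.07], [-1.43, 2.12], [-1.02, 1.25], [-3.03, 1.67], [-3.05, -0], [-3.03, 3.03]. Speed limits (rad/s): [2.39, 2.39, 3.01, 3.14, 3.14, 3.14].

## Interface

Orientations are given as [roll, pitch, yaw] about the fixed x, y, z axes, in that order (R = Rz(yaw) Ry(pitch) Rx(roll)).
In Python, from station import arm gives the robot as it stands.
- The arm moves only by the tool move_arm, never from a script. Its argument "deltas" is a list of rows, each an object with "dp": the shift along the tool's x, y, z in mm, a list of three; "rotation": the turn, a rotation vector about the tool's x, y, z in degrees, a list of three. A call has 1 to 5 rows; each row shifts and turns the pose as measured when the row begins, along the tool's axes as they then stand; what a row does not reach is not made up. A row lasts 1/12 s, in which the tool goes at most 41.7 mm and 7.16 degrees, less where a joint would pass 70% of its speed; a pose out of reach is approached as far as the arm can. A call is refused whole if a number of a shift passes 41.7 or a number of a turn 7.16, either way. A call with a gripper value outside its range is refused whole. "jaw" is the closure in counts, from 0 (fully open) to 255 (shut), set as the call begins (left out, the last holds). The fingers move at their own pace and stop on an object; "squeeze" is the grip in N (left out, the last holds). Time passes only in rows, so rows that do not move let the fingers close. It gives the time, the measured TCP pose, the force and the opening at its end, in the units of the state.
- arm.get_state(): the state, without advancing time (a new reading comes with each control period).
- arm.grab_frame(name): name is "scene" or "top" or "wrist"; returns a dict with "pixels" (400x640x3 uint8, red, green, blue), "z_map" (400x640 float32, m along the optical axis (not along the pixel's ray), 0 where there is no reading), "fx", "fy", "cx", "cy" (pixels), "cam_to_world" (4x4, takes a point from camera to world coordinates); the wrist camera has in their place "mount" (4x4, takes a point from camera to tool coordinates, whose origin is the TCP and whose axes are the tool frame's). Camera axes: x right, y down, z forward; pixel columns grow to the right and rows downward; lengths in m; the calibration is good to about 2 mm. A picture is of the moment at which its call begins: read the wrist's pose just before it.
- arm.job_done(): hands the job in, once; it reports no verdict.
The state is a dict: "t": time; "q": joint angles; "qd": joint speeds; "joint_efforts": joint torques, N m; "eef_pos": TCP position; "ee_rot": TCP orientation; "force": force on the tool from outside, world axes, zero at the start; "moment": the same for the moment, N m; "width": finger opening in m.
Only numpy, scipy, OpenCV 4.12 (cv2) and the standard library are available. Lean on these libraries where they do the work, as an engineer would, in place of code of your own. Each camera call takes 0.05 s, during which the arm holds its last target.

## Task

The blue follower plug is stuck deep in the white press mould. Take the orange-handled puller key from its wooden stand, work its cross-bar gently down through the slot of the plug's steel plate and turn it clockwise until it locks, then pull the plug straight out with the key and set it down gently, upright with the key still in it, in the middle of the cork coaster and let go. Do not force anything, do not touch the plug with the fingers, and leave the other things where they are.

Things in the scene. Friction and masses are not known exactly. Their poses are not given: they have to be found in the camera images.
- key_grip (a point): Centre of the flat orange handle of the puller key (140 g), upright in its stand. Handle 44 mm long (along x), 14 mm thick (y), 40 mm high (z up), this point half-way. Below are a 12 mm neck and a steel flange 48 mm across, 5 mm thick, its underside 42 mm below this point, then a 10 mm stem with the cross-bar. The key is the same after a half turn.
- key_bar (a point): Centre of the key's cross-bar: a round steel bar 7 mm thick and 30 mm from tip to tip, lying along the key's x (the handle's long side), 52.5 mm below key_grip and 10.5 mm below the underside of the flange.
- key: The puller key as a whole; origin at the centre of the underside of the flange, x along handle and cross-bar, z up.
- stand: Beech block 66 x 66 x 34 mm, fixed; a 37 mm hole, 22 mm deep, takes the cross-bar, and the key's flange rests on its top. Origin at the centre of its underside.
- plug: Blue round follower plug, 58 mm across, 40 mm high, 200 to 350 g, origin at the centre of its underside, z up. When the key is fully down, its flange sits on the plug's rim and the cross-bar is free under the slotted steel plate; the bar then turns clockwise seen from above, by 1.2 rad, to a stop, and can no longer be drawn out of the plug (it has 2 mm of play up and down).
- plug_top (a point): Centre of the plug's top, level with its rim, 40 mm above its origin; axes as plug. 1 mm below lies a steel plate 4 mm thick with a straight slot 35 x 10 mm for the cross-bar; the room under the plate is 12 mm high. The slot may point any way, whatever the plug's x axis; its direction is NOT in this reading: it must be seen or felt. The plate resists turning with 0.2 N m.
- mould: White round press mould with steel bands, 75 mm across, 64 mm high, on a 100 mm steel foot, fixed; origin at the centre of its underside. Bore 63 mm, its floor at 14 mm; the plug stands on that floor, its top 10 mm below the rim. Sprung rubber pads in the bore grip the plug: drawing it takes 5 to 20 N over some 30 mm; it is clear of the rim when it has risen 50 mm.
- coaster: Round cork coaster, 96 mm across, 8 mm thick, origin at the centre of its underside.
- wooden_spoon: Wooden spoon 297 mm long, bystander.
- salt_shaker: Salt shaker with grey top, 44 mm across, 90 mm high, bystander.
- spice_tin: Round white spice tin, 65 mm across, 62 mm high, bystander.

How it is judged:
By the outcome, as a careful person would: the job done as asked, in the order asked, and still so for the second after the job is handed in, with the robot touching nothing.
It also fails if it takes over 72 s, if anything falls off the work surface, if the arm or the gripper's body presses on something with over 40 N, if the wrist force passes 120 N, or if a joint passes its speed limit or range.

## Working session

There is one attempt and no reset: what is moved stays moved. The work goes in short steps, Python scripts to look and compute and a tool call to move; the robot and the scene stay as the last step left them, time stands still between calls to the robot, and variables do not carry over. Pictures are saved under pics/ and viewed, and the job is handed in when it is done.

Besides the shell and the picture viewer there is one more tool, called as name(argument=value, ...) on one line, values as JSON. move_arm: Moves the arm, as the interface text tells. Its arguments: {"type":"object","properties":{"deltas":{"type":"array","items":{"type":"object","properties":{"dp":{"type":"array","items":{"type":"number"}},"rotation":{"type":"array","items":{"type":"number"}}}}},"jaw":{"type":"number"},"squeeze":{"type":"number"}},"required":["deltas"]}

```bash
mkdir -p pics; ls
cat > h.py <<'E'
import numpy as np, cv2, pickle
from scipy.spatial.transform import Rotation as R
from station import arm
def T(s):
    M=np.eye(4); M[:3,:3]=R.from_euler('xyz',s['ee_rot']).as_matrix(); M[:3,3]=s['eef_pos']; return M
def grab(n,save=None):
    s=arm.get_state(); f=arm.grab_frame(n)
    f['M']=f['cam_to_world'] if n!='wrist' else T(s)@f['mount']
    if save: cv2.imwrite('pics/'+save,cv2.cvtColor(f['pixels'],cv2.COLOR_RGB2BGR))
    return f
def cloud(f):
    z=f['z_map']; v,u=np.mgrid[:400,:640]
    P=np.stack([(u-f['cx'])/f['fx']*z,(v-f['cy'])/f['fy']*z,z],-1)
    return P@np.array(f['M'])[:3,:3].T+np.array(f['M'])[:3,3]
def ray(f,u,v,h):
    d=np.array(f['M'])[:3,:3]@np.array([(u-f['cx'])/f['fx'],(v-f['cy'])/f['fy'],1]); o=np.array(f['M'])[:3,3]
    return o+d*(h-o[2])/d[2]
E
python3 - <<'E'
from h import *
s=arm.get_state(); print(s)
print(T(s))
for n in ['scene','top','wrist']:
    f=grab(n,n+'0.png'); pickle.dump(f,open(n+'0.pkl','wb')); print(n,f['fx'],f['cx'],f['cy'],np.round(f['M'],3).tolist())
E
```

```text
pics
{'t': 0.0, 'q': array([ 1.42009482e+00,  3.59385915e-01,  1.10837597e-02, -3.71086493e-04,
       -1.22411846e+00, -2.88100969e-01]), 'qd': array([ 3.59261791e-04,  4.15031003e-04, -1.61601398e-03,  1.84929574e-05,
        8.81052906e-05,  1.88404704e-03]), 'joint_efforts': array([ 1.64664812e-03, -5.82724357e+01,  2.93044013e+01,  6.99646980e+00,
        6.95226394e-03, -1.65991491e-04]), 'eef_pos': array([0.28658684, 0.6106013 , 0.22563039]), 'ee_rot': array([-1.56913985e+00,  1.27090975e-04,  2.70266392e+00]), 'force': array([0.14713813, 0.16667226, 0.15335453]), 'moment': array([0.03940056, 0.01359715, 0.02938457]), 'width': 0.08767104441430006}
[[-9.05207430e-01 -5.88907867e-04 -4.24969600e-01  2.86586845e-01]
 [ 4.24969989e-01 -1.55346164e-03 -9.05206106e-01  6.10601296e-01]
 [-1.27090975e-04 -9.99998620e-01  1.65647319e-03  2.25630391e-01]
 [ 0.00000000e+00  0.00000000e+00  0.00000000e+00  1.00000000e+00]]
scene 401.91021404204315 314.784699974241 203.78656583146335 [[-0.717, -0.525, 0.458, 0.228], [-0.697, 0.556, -0.453, 0.374], [-0.017, -0.644, -0.765, 0.744], [0.0, 0.0, 0.0, 1.0]]
top 410.4942344035176 320.1938508862447 190.17601284140335 [[-0.021, -0.991, 0.135, 0.476], [-1.0, 0.023, 0.015, -0.015], [-0.017, -0.135, -0.991, 0.96], [0.0, 0.0, 0.0, 1.0]]
wrist 286.40569368760237 318.6600196774737 202.9119921024472 [[-0.424, -0.871, -0.246, 0.352], [-0.906, 0.409, 0.113, 0.58], [0.003, 0.271, -0.963, 0.383], [0.0, 0.0, 0.0, 1.0]]
```

View pics/scene0.png

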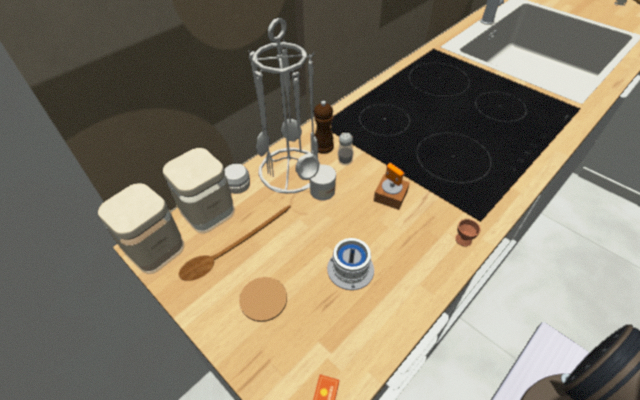

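View pics/top0.png

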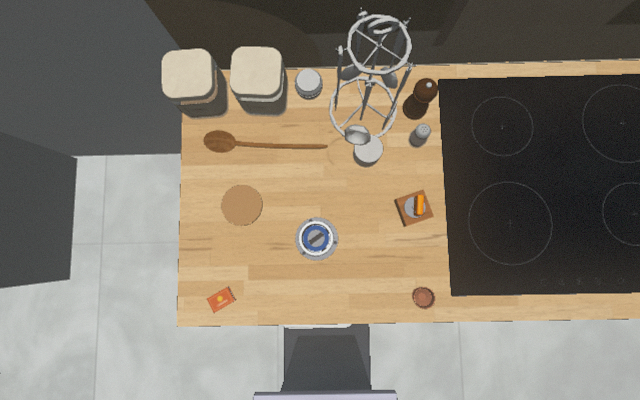

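View pics/wrist0.png

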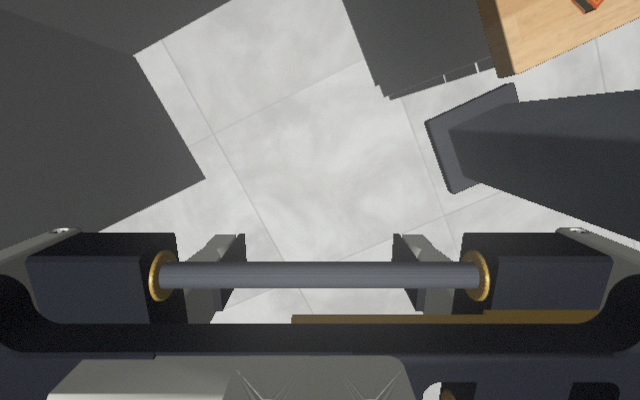

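The top view shows the mould at about (317,238), the key and stand at (415,208), and the coaster at (241,205). Next I'll measure them.

```bash
cat > m.py <<'E'
from h import *
def blob(m):
    n,l,st,c=cv2.connectedComponentsWithStats(m.astype(np.uint8)); i=1+np.argmax(st[1:,4]); return l==i
for n,boxs in dict(top=dict(key=(395,180,445,235),mould=(280,205,355,275),coast=(210,175,275,235)),scene=dict(key=(365,155,420,215),mould=(320,230,385,295),coast=(230,270,295,325))).items():
    f=pickle.load(open(n+'0.pkl','rb')); P=cloud(f); hsv=cv2.cvtColor(f['pixels'],cv2.COLOR_RGB2HSV)
    for k,(a,b,c,d) in boxs.items():
        H=hsv[b:d,a:c].astype(int); Q=P[b:d,a:c]
        crop=cv2.resize(cv2.cvtColor(f['pixels'][b:d,a:c],cv2.COLOR_RGB2BGR),None,fx=8,fy=8,interpolation=cv2.INTER_CUBIC); cv2.imwrite(f'pics/{n}_{k}.png',crop)
        if k=='key':
            m=(H[...,0]<22)&(H[...,0]>8)&(H[...,1]>225)&(H[...,2]>150); m=blob(m)
            q=Q[m]; t=q[q[:,2]>q[:,2].max()-.008]
            print(n,'handle z max',q[:,2].max(),len(q),'top mean',t.mean(0))
            vv,uu=np.where(m&(Q[...,2]>q[:,2].max()-.008)); 
            r=cv2.minAreaRect(np.array([ray(f,u+a,v+b,.096)[:2]*1000 for u,v in zip(uu,vv)],np.float32)); print(r)
        if k=='coast':
            z=(Q[...,2]>.005)&(Q[...,2]<.014); m=blob((H[...,1]>100)&(H[...,2]<200)&(H[...,2]>100)&z)
            vv,uu=np.where(m); p=np.array([ray(f,u+a,v+b,.008)[:2]*1000 for u,v in zip(uu,vv)],np.float32); print(n,'coaster',cv2.minEnclosingCircle(p),p.mean(0),Q[m].mean(0))
        if k=='mould':
            m=blob((H[...,0]>100)&(H[...,0]<125)&(H[...,1]>130)); q=Q[m]
            print(n,'blue',q.mean(0),np.percentile(q[:,2],[5,50,95]))
            vv,uu=np.where(m); p=np.array([ray(f,u+a,v+b,.054)[:2]*1000 for u,v in zip(uu,vv)],np.float32); print(cv2.minEnclosingCircle(p))
            m=blob(abs(Q[...,2]-.064)<.004); vv,uu=np.where(m); p=np.array([ray(f,u+a,v+b,.064)[:2]*1000 for u,v in zip(uu,vv)],np.float32); print('rim',cv2.minEnclosingCircle(p),np.median(Q[m][:,2]))
E
python3 m.py
```

```text
top handle z max 0.0983255438172439 8 top mean [ 0.56608423 -0.21530523  0.09580458]
((566.5677490234375, -215.02528381347656), (2.0993432998657227, 10.606748580932617), 86.9263687133789)
top blue [0.50430463 0.03235139 0.0539274 ] [0.05194359 0.05428259 0.05634555]
((504.96942138671875, 31.824718475341797), 9.77183723449707)
rim ((493.28924560546875, 10.364633560180664), 37.199851989746094) 0.06338399031336306
top coaster ((574.7879028320312, 183.80825805664062), 48.07328796386719) [574.7707  184.09787] [0.57475305 0.1840615  0.00816833]
scene handle z max 0.09741900819384453 84 top mean [ 0.55622695 -0.20770644  0.09459945]
((556.50048828125, -206.54202270507812), (13.92972183227539, 43.07284927368164), 84.7240982055664)
scene blue [0.4940042  0.01112537 0.05690964] [0.05153257 0.05356336 0.05544986]
((493.5733642578125, 11.85014533996582), 27.86981773376465)
rim ((493.16180419921875, 13.951528549194336), 37.9067497253418) 0.06322784687421645
scene coaster ((550.29296875, 203.58917236328125), 37.296897888183594) [543.2769  212.77731] [0.54350648 0.21265075 0.00745188]
```

View pics/top_mould.png

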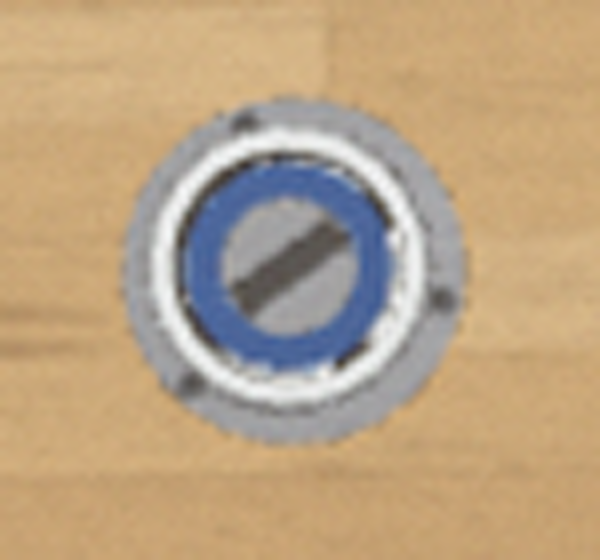

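View pics/scene_mould.png

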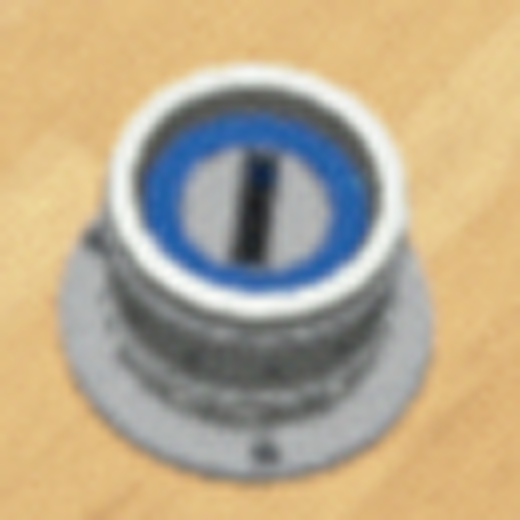

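View pics/top_key.png

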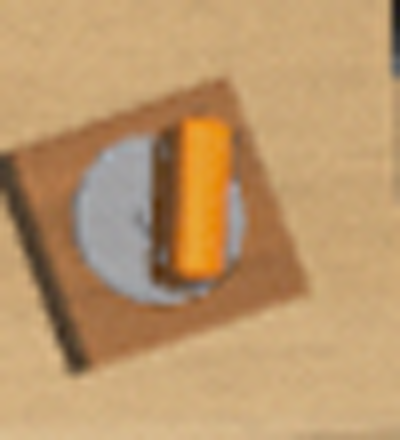

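View pics/scene_key.png

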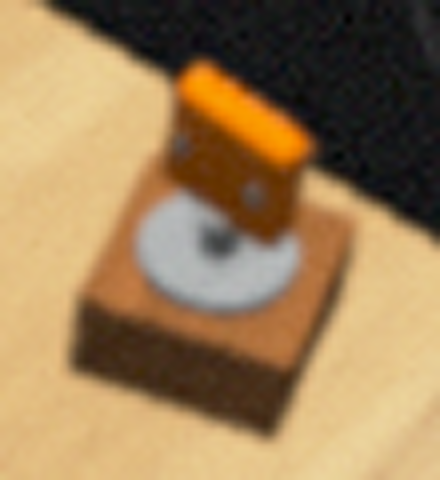

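The slot runs at about -56° in world yaw and the handle at about -5°. Next I'll refine both and plan the hover.

```bash
cat > m2.py <<'E'
from h import *
from m import blob
E
sed -i 's/^for n,boxs/if __name__=="__main__":\n for n,boxs/; ' m.py
python3 - <<'E'
# fix m.py into a module with just blob
open('m.py','w').write('''from h import *
def blob(m):
    n,l,st,c=cv2.connectedComponentsWithStats(m.astype(np.uint8)); i=1+np.argmax(st[1:,4]); return l==i
''')
E
cat >> h.py <<'E'
def plan(x,y,z,psi=None,zrow=None):
    """suggest total shift in tool axes and turn to reach TCP (x,y,z), jaw axis angle psi deg (mod 180)"""
    s=arm.get_state(); M=T(s); d=M[:3,:3].T@(np.array([x,y,z])-M[:3,3])*1000
    p=np.degrees(np.arctan2(M[1,2],M[0,2])); out=dict(dp=np.round(d,1),psi=round(p,2))
    if psi is not None: out['roty']=round(-((psi-p+90)%180-90),2)
    # levelling
    out['level']=np.round(np.degrees(np.cross(M[:3,:3].T@M[:3,1],M[:3,:3].T@[0,0,-1])),2)
    return out
def rows(x,y,z,psi,n):
    """rows for a path turning evenly, in tool axes"""
    s=arm.get_state(); M=T(s); P=M[:3,3]; pl=plan(x,y,z,psi); a=pl['roty']/n; R0=M[:3,:3]
    for i in range(n):
        Ri=R0@R.from_rotvec([0,np.radians(a*i),0]).as_matrix()
        print(np.round(Ri.T@((np.array([x,y,z])-P)/n*1000),1), round(a,2))
E
python3 - <<'E'
from m import *
for n,b in dict(top=(395,180,445,235),scene=(365,155,420,215)).items():
    f=pickle.load(open(n+'0.pkl','rb')); a,b,c,d=b
    H=cv2.cvtColor(f['pixels'],cv2.COLOR_RGB2HSV)[b:d,a:c].astype(int)
    m=blob((H[...,0]<22)&(H[...,0]>8)&(H[...,1]>200)&(H[...,2]>190)); vv,uu=np.where(m)
    p=np.array([ray(f,u+a,v+b,.096)[:2]*1000 for u,v in zip(uu,vv)],np.float32); print(n,m.sum(),p.mean(0),cv2.minAreaRect(p))
    e,ev=np.linalg.eigh(np.cov(p.T)); print(np.degrees(np.arctan2(ev[1,1],ev[0,1])))
# slot
for n,b in dict(top=(280,205,355,275),scene=(320,230,385,295)).items():
    f=pickle.load(open(n+'0.pkl','rb')); a,b,c,d=b
    H=cv2.cvtColor(f['pixels'],cv2.COLOR_RGB2HSV)[b:d,a:c].astype(int)
    v,u=np.mgrid[b:d,a:c]
    p=np.stack([ray(f,x,y,.053)[:2]*1000 for x,y in zip(u.ravel(),v.ravel())]); near=(np.hypot(p[:,0]-493.3,p[:,1]-11.5)<19).reshape(u.shape)
    m=blob(near&(H[...,2]<130)); q=p[m.ravel()].astype(np.float32); print(n,m.sum(),q.mean(0),cv2.minAreaRect(q))
    e,ev=np.linalg.eigh(np.cov(q.T)); print(np.degrees(np.arctan2(ev[1,1],ev[0,1])))
rowsets=rows(.556,-.19,.19,-95.3,24)
E
```

```text
top 93 [ 560.2815 -211.5607] ((559.1931762695312, -211.62937927246094), (11.338244438171387, 39.05805206298828), 82.95576477050781)
173.13606593689858
scene 78 [ 557.27216 -207.91399] ((557.4212036132812, -207.972412109375), (13.606998443603516, 40.96913146972656), 85.3208999633789)
174.324516897004
top 75 [493.88474   10.837172] ((493.8517761230469, 11.001276016235352), (9.813575744628906, 35.377586364746094), 34.653324127197266)
125.34818151032182
scene 70 [492.59583   12.670703] ((492.7508850097656, 12.748723983764648), (9.475547790527344, 34.16920471191406), 34.613582611083984)
124.88473013458626
[-24.3   1.5  25.4] -0.83
[-24.    1.5  25.8] -0.83
[-23.6   1.5  26.1] -0.83
[-23.2   1.5  26.5] -0.83
[-22.8   1.5  26.8] -0.83
[-22.4   1.5  27.1] -0.83
[-22.    1.5  27.4] -0.83
[-21.6   1.5  27.8] -0.83
[-21.2   1.5  28.1] -0.83
[-20.8   1.5  28.4] -0.83
[-20.4   1.5  28.7] -0.83
[-20.    1.5  29. ] -0.83
[-19.6   1.5  29.2] -0.83
[-19.2   1.5  29.5] -0.83
[-18.7   1.5  29.8] -0.83
[-18.3   1.5  30.1] -0.83
[-17.9   1.5  30.3] -0.83
[-17.4   1.5  30.6] -0.83
[-17.    1.5  30.8] -0.83
[-16.5   1.5  31.1] -0.83
[-16.1   1.5  31.3] -0.83
[-15.6   1.5  31.5] -0.83
[-15.2   1.5  31.8] -0.83
[-14.7   1.5  32. ] -0.83
```

move_arm(deltas=[{"dp":[-24,0,25],"rotation":[0,-0.8,0]},{"dp":[-24,0,26],"rotation":[0,-0.8,0]},{"dp":[-23,0,26],"rotation":[0,-0.8,0]},{"dp":[-23,0,27],"rotation":[0,-0.8,0]},{"dp":[-23,0,27],"rotation":[0,-0.8,0]}], jaw=0)

```text
t: 0.57
eef_pos: [0.3407, 0.4427, 0.2212]
ee_rot: [-1.564, 0.001, 2.781]
force: [0.6, -0.3, 0.4]
width: 0.0878
```

move_arm(deltas=[{"dp":[-23,0,28],"rotation":[0,-0.8,0]},{"dp":[-22,0,28],"rotation":[0,-0.8,0]},{"dp":[-22,0,28],"rotation":[0,-0.8,0]},{"dp":[-21,0,28],"rotation":[0,-0.8,0]},{"dp":[-21,0,29],"rotation":[0,-0.8,0]}])

```text
t: 0.98
eef_pos: [0.3983, 0.2647, 0.2215]
ee_rot: [-1.563, -0.0, 2.857]
force: [0.9, 0.1, -0.3]
width: 0.0878
```

Run:
```python
from h import *
s=arm.get_state();print(s['t'],s['eef_pos'],s['q'])
print(plan(.556,-.19,.19,-95.3)); rows(.556,-.19,.19,-95.3,14)
```

```text
0.9833 [0.39832342 0.26466827 0.22150441] [ 1.00068034  0.03761204 -0.41030901  0.00197379 -1.13043278  0.28427556]
{'dp': array([-279.2,   34.4,  391.7]), 'psi': np.float64(-106.33), 'roty': np.float64(-11.03), 'level': array([-0.44,  0.  ,  0.02])}
[-19.9   2.5  28. ] -0.79
[-19.6   2.5  28.3] -0.79
[-19.2   2.5  28.5] -0.79
[-18.8   2.5  28.8] -0.79
[-18.4   2.5  29. ] -0.79
[-18.    2.5  29.3] -0.79
[-17.6   2.5  29.5] -0.79
[-17.2   2.5  29.8] -0.79
[-16.7   2.5  30. ] -0.79
[-16.3   2.5  30.2] -0.79
[-15.9   2.5  30.5] -0.79
[-15.5   2.5  30.7] -0.79
[-15.1   2.5  30.9] -0.79
[-14.6   2.5  31.1] -0.79
```

move_arm(deltas=[{"dp":[-22,3,31],"rotation":[-0.1,-0.8,0]},{"dp":[-22,3,31],"rotation":[-0.1,-0.8,0]},{"dp":[-21,3,31],"rotation":[-0.1,-0.8,0]},{"dp":[-21,3,32],"rotation":[-0.1,-0.8,0]},{"dp":[-20,3,32],"rotation":[0,-0.8,0]}])

```text
t: 1.4
eef_pos: [0.4618, 0.0773, 0.208]
ee_rot: [-1.574, 0.002, 2.933]
force: [1.4, 1.0, 0.2]
width: 0.0878
```

move_arm(deltas=[{"dp":[-20,3,32],"rotation":[0,-0.8,0]},{"dp":[-19,3,33],"rotation":[0,-0.8,0]},{"dp":[-19,3,33],"rotation":[0,-0.8,0]},{"dp":[-18,3,33],"rotation":[0,-0.8,0]},{"dp":[-18,3,33],"rotation":[0,-0.8,0]}])

```text
t: 1.82
eef_pos: [0.5256, -0.1108, 0.1927]
ee_rot: [-1.575, 0.004, 3.008]
force: [1.8, 1.9, -0.1]
width: 0.0874
```

Run:
```python
from h import *
s=arm.get_state();print(s['t'],s['eef_pos'],s['q'])
print(plan(.556,-.19,.19,-95.3)); rows(.556,-.19,.19,-95.3,4)
```

```text
1.8167 [ 0.52564809 -0.11075939  0.19269384] [ 0.155038    0.15617433 -0.34254442 -0.00361981 -1.06714055  1.28341473]
{'dp': array([-40.7,   2.5,  74.5]), 'psi': np.float64(-97.68), 'roty': np.float64(-2.38), 'level': array([ 0.25,  0.  , -0.22])}
[-10.2   0.6  18.6] -0.6
[-10.    0.6  18.7] -0.6
[-9.8  0.6 18.8] -0.6
[-9.6  0.6 18.9] -0.6
```

move_arm(deltas=[{"dp":[-11,1,20],"rotation":[0.1,-0.6,-0.1]},{"dp":[-11,1,20],"rotation":[0.1,-0.6,-0.1]},{"dp":[-10,1,20],"rotation":[0,-0.6,0]},{"dp":[-8,0,20],"rotation":[0,-0.6,0]},{"dp":[0,0,0],"rotation":[0,0,0]}])

```text
t: 2.23
eef_pos: [0.5565, -0.2066, 0.1863]
ee_rot: [-1.571, -0.004, 3.045]
force: [-0.1, -0.3, -0.6]
width: 0.0877
```

Run:
```python
from h import *
f=grab('wrist','wrist1.png'); pickle.dump(f,open('wrist1.pkl','wb'))
s=arm.get_state();print(s['t'],s['eef_pos'],s['q'],f['mount']); print(plan(.557,-.209,.06,-95.5))
```

```text
2.2833 [ 0.55596725 -0.2053921   0.18608947] [-2.47632200e-02  2.56692368e-01 -2.29059193e-01 -7.07051269e-04
 -1.08970791e+00  1.49887237e+00] [[-6.67483457e-04  9.62506834e-01  2.71256610e-01 -7.25346164e-02]
 [-9.05166909e-04 -2.71257141e-01  9.62506491e-01 -1.57297133e-01]
 [ 9.99999368e-01  3.96924652e-04  1.05228899e-03 -3.81566079e-05]
 [ 0.00000000e+00  0.00000000e+00  0.00000000e+00  1.00000000e+00]]
{'dp': array([ -2. , 126.1,   3.5]), 'psi': np.float64(-95.56), 'roty': np.float64(-0.06), 'level': array([ 0.02, -0.  ,  0.27])}
```

View pics/wrist1.png

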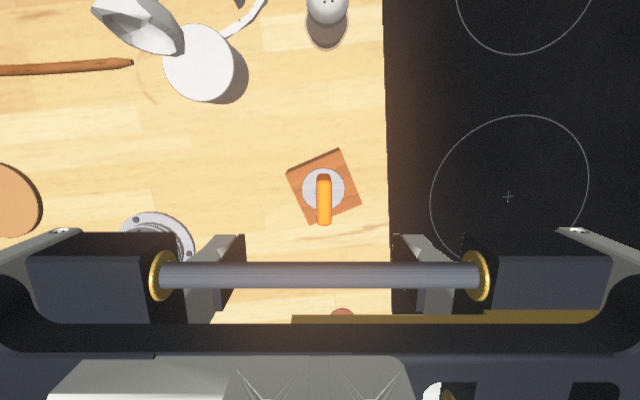

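The wrist view has the handle at about (324,200), between the fingers. I'll measure its offset.

Run:
```python
from m import *
f=pickle.load(open('wrist1.pkl','rb'))
H=cv2.cvtColor(f['pixels'],cv2.COLOR_RGB2HSV).astype(int)
m=(H[...,0]<22)&(H[...,0]>8)&(H[...,1]>200)&(H[...,2]>215); m[:140]=0;m[240:]=0;m[:,:300]=0;m[:,350:]=0;m=blob(m); vv,uu=np.where(m); print(m.sum(),uu.min(),uu.max(),vv.min(),vv.max())
p=np.array([ray(f,u,v,.096)[:2]*1000 for u,v in zip(uu,vv)],np.float32); print(p.mean(0),cv2.minAreaRect(p))
e,ev=np.linalg.eigh(np.cov(p.T)); print(np.degrees(np.arctan2(ev[1,1],ev[0,1])))
# flange at z .039
m=(H[...,1]<60)&(H[...,2]>120); m[:160]=0;m[215:]=0;m[:,:300]=0;m[:,350:]=0;m=blob(m);vv,uu=np.where(m)
p=np.array([ray(f,u,v,.039)[:2]*1000 for u,v in zip(uu,vv)],np.float32); print('flange',cv2.minEnclosingCircle(p))
```

```text
Traceback (most recent call last):
  File "m.py", line 3, in blob
    n,l,st,c=cv2.connectedComponentsWithStats(m.astype(np.uint8)); i=1+np.argmax(st[1:,4]); return l==i
                                                                       ~~~~~~~~~^^^^^^^^^^
ValueError: attempt to get argmax of an empty sequence
```

Run:
```python
from m import *
f=pickle.load(open('wrist1.pkl','rb'))
H=cv2.cvtColor(f['pixels'],cv2.COLOR_RGB2HSV).astype(int)
print(H[185:230:6,324])
m=(H[...,0]<24)&(H[...,0]>5)&(H[...,1]>200)&(H[...,2]>205); m[:140]=0;m[240:]=0;m[:,:300]=0;m[:,350:]=0
print(m.sum())
m=blob(m); vv,uu=np.where(m); print(m.sum(),uu.min(),uu.max(),vv.min(),vv.max())
p=np.array([ray(f,u,v,.096)[:2]*1000 for u,v in zip(uu,vv)],np.float32); print(p.mean(0),cv2.minAreaRect(p))
e,ev=np.linalg.eigh(np.cov(p.T)); print(np.degrees(np.arctan2(ev[1,1],ev[0,1])))
m=(H[...,1]<60)&(H[...,2]>120); m[:160]=0;m[215:]=0;m[:,:300]=0;m[:,350:]=0;m=blob(m);vv,uu=np.where(m)
p=np.array([ray(f,u,v,.039)[:2]*1000 for u,v in zip(uu,vv)],np.float32); print('flange',cv2.minEnclosingCircle(p))
cv2.imwrite('pics/w1c.png',cv2.resize(cv2.cvtColor(f['pixels'][140:240,270:380],cv2.COLOR_RGB2BGR),None,fx=6,fy=6))
```

```text
[[ 20 174 254]
 [ 20 177 254]
 [ 20 177 254]
 [ 20 177 254]
 [ 20 175 254]
 [ 19 175 254]
 [ 19 175 254]
 [ 22  63 250]]
0Traceback (most recent call last):
  File "<stdin>", line 7, in <module>
  File "m.py", line 3, in blob
    n,l,st,c=cv2.connectedComponentsWithStats(m.astype(np.uint8)); i=1+np.argmax(st[1:,4]); return l==i
                                                                       ~~~~~~~~~^^^^^^^^^^
    return _wrapfunc(a, 'argmax', axis=axis, out=out, **kwds)
    return bound(*args, **kwds)
ValueError: attempt to get argmax of an empty sequence
```

Run:
```python
from m import *
f=pickle.load(open('wrist1.pkl','rb'))
H=cv2.cvtColor(f['pixels'],cv2.COLOR_RGB2HSV).astype(int)
m=(H[...,0]<24)&(H[...,0]>5)&(H[...,1]>150)&(H[...,2]>230); m[:140]=0;m[240:]=0;m[:,:300]=0;m[:,350:]=0
m=blob(m); vv,uu=np.where(m); print(m.sum(),uu.min(),uu.max(),vv.min(),vv.max())
p=np.array([ray(f,u,v,.096)[:2]*1000 for u,v in zip(uu,vv)],np.float32); print(p.mean(0),cv2.minAreaRect(p))
e,ev=np.linalg.eigh(np.cov(p.T)); print(np.degrees(np.arctan2(ev[1,1],ev[0,1])))
m=(H[...,1]<70)&(H[...,2]>120); m[:160]=0;m[215:]=0;m[:,:300]=0;m[:,350:]=0;m=blob(m);vv,uu=np.where(m)
p=np.array([ray(f,u,v,.039)[:2]*1000 for u,v in zip(uu,vv)],np.float32); print('flange',cv2.minEnclosingCircle(p))
cv2.imwrite('pics/w1c.png',cv2.resize(cv2.cvtColor(f['pixels'][140:240,270:380],cv2.COLOR_RGB2BGR),None,fx=6,fy=6))
```

```text
615 317 330 180 224
[ 558.9285  -211.43347] ((558.8475341796875, -211.5158233642578), (11.90218734741211, 41.04876708984375), 84.5085220336914)
174.78152688481813
flange ((557.6478881835938, -211.41049194335938), 23.865345001220703)
```

View pics/w1c.png

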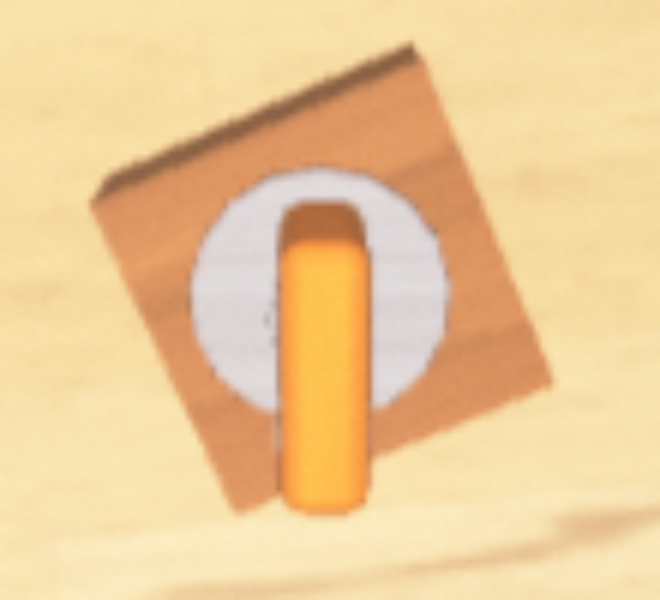

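The handle is at (558, -211), yaw about -5.4°. Now descending.

Run:
```python
from h import *
print(plan(.558,-.211,.058,-95.3))
```

```text
{'dp': array([ -3.2, 128.1,   5.4]), 'psi': np.float64(-95.56), 'roty': np.float64(-0.26), 'level': array([ 0.02, -0.  ,  0.27])}
```

move_arm(deltas=[{"dp":[-1,18,2],"rotation":[0,-0.2,0.2]},{"dp":[-1,20,2],"rotation":[0,0,0]},{"dp":[-1,20,1],"rotation":[0,0,0]},{"dp":[0,15,0],"rotation":[0,0,0]},{"dp":[0,0,0],"rotation":[0,0,0]}])

```text
t: 2.7
eef_pos: [0.5581, -0.2091, 0.1115]
ee_rot: [-1.572, 0.001, 3.046]
force: [-0.8, 0.2, -0.7]
width: 0.0877
```

Run:
```python
from h import *
print(plan(.558,-.211,.058,-95.3))
```

```text
{'dp': array([ 0. , 53.5,  2. ]), 'psi': np.float64(-95.47), 'roty': np.float64(-0.17), 'level': array([ 0.06,  0.  , -0.08])}
```

move_arm(deltas=[{"dp":[0,17,2],"rotation":[0,-0.2,0]},{"dp":[0,17,1],"rotation":[0,0,0]},{"dp":[0,15,0],"rotation":[0,0,0]},{"dp":[0,5,0],"rotation":[0,0,0]},{"dp":[0,0,0],"rotation":[0,0,0]}])

```text
t: 3.12
eef_pos: [0.5591, -0.2092, 0.0595]
ee_rot: [-1.571, 0.004, 3.053]
force: [-1.0, -0.8, -1.4]
width: 0.0875
```

Run:
```python
from h import *
print(plan(.558,-.211,.058,-95.3),arm.get_state()['force'])
f=grab('wrist','wrist2.png')
```

```text
{'dp': array([0.9, 1.5, 1.9]), 'psi': np.float64(-95.08), 'roty': np.float64(0.22), 'level': array([ 0.04, -0.  , -0.24])} [-0.98916269 -0.80113889 -1.35184744]
```

View pics/wrist2.png

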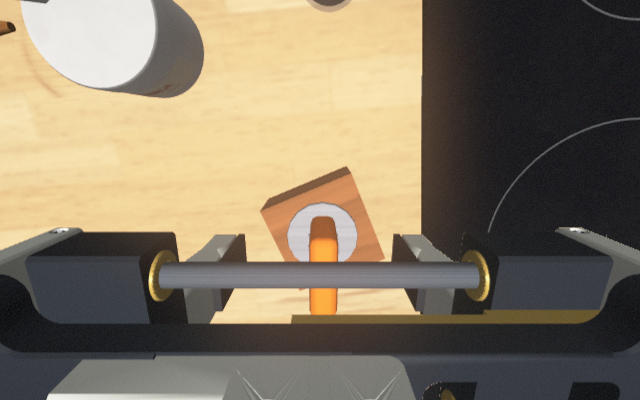

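The handle is centred between the jaws. Closing after a small trim.

move_arm(deltas=[{"dp":[1,1,2],"rotation":[0,0.2,-0.2]},{"dp":[0,0,0],"rotation":[0,0,0]}])

```text
t: 3.33
eef_pos: [0.5592, -0.2109, 0.0612]
ee_rot: [-1.571, 0.003, 3.05]
force: [-0.6, 0.1, 0.5]
width: 0.0874
```

move_arm(deltas=[{"dp":[0,0,0],"rotation":[0,0,0]},{"dp":[0,0,0],"rotation":[0,0,0]},{"dp":[0,0,0],"rotation":[0,0,0]},{"dp":[0,0,0],"rotation":[0,0,0]},{"dp":[0,0,0],"rotation":[0,0,0]}], jaw=255, squeeze=45)

```text
t: 3.75
eef_pos: [0.561, -0.2112, 0.0646]
ee_rot: [-1.571, 0.009, 3.05]
force: [0.2, -0.8, 0.1]
width: 0.0597
```

move_arm(deltas=[{"dp":[0,0,0],"rotation":[0,0,0]},{"dp":[0,0,0],"rotation":[0,0,0]},{"dp":[0,0,0],"rotation":[0,0,0]},{"dp":[0,0,0],"rotation":[0,0,0]},{"dp":[0,0,0],"rotation":[0,0,0]}])

```text
t: 4.17
eef_pos: [0.5609, -0.2113, 0.0646]
ee_rot: [-1.571, 0.008, 3.05]
force: [0.4, 0.2, -0.2]
width: 0.0267
```

Run:
```python
from h import *
s=arm.get_state();print(plan(.558,-.211,.058,-95.3),s['force'],s['moment'],s['width'],s['eef_pos'])
```

```text
{'dp': array([ 3. ,  6.6, -0. ]), 'psi': np.float64(-95.25), 'roty': np.float64(0.05), 'level': array([ 0.02,  0.  , -0.48])} [ 0.39390753  0.22587243 -0.21006042] [ 0.00112128  0.06645565 -0.02291044] 0.026669353417992862 [ 0.56092083 -0.2112884   0.06461641]
```

The arm drifted up and forward during the hold. I'll correct while the jaws close.

move_arm(deltas=[{"dp":[3,6,0],"rotation":[0,0,-0.5]},{"dp":[0,0,0],"rotation":[0,0,0]},{"dp":[0,0,0],"rotation":[0,0,0]},{"dp":[0,0,0],"rotation":[0,0,0]},{"dp":[0,0,0],"rotation":[0,0,0]}])

```text
t: 4.58
eef_pos: [0.5577, -0.211, 0.058]
ee_rot: [-1.571, -0.002, 3.05]
force: [-1.3, -0.3, 1.0]
width: 0.0137
```

Run:
```python
from h import *
s=arm.get_state();print(plan(.558,-.211,.058,-95.3),s['force'],s['moment'],s['width'],s['eef_pos'])
```

```text
{'dp': array([-0.3, -0. , -0. ]), 'psi': np.float64(-95.24), 'roty': np.float64(0.06), 'level': array([ 0.01, -0.  ,  0.09])} [-1.32164273 -0.28763882  1.02596979] [ 0.06514293  0.11991442 -0.00366409] 0.013745312414745636 [ 0.55769997 -0.21099559  0.05795196]
```

Gripped at 13.7 mm. Now lifting straight up.

move_arm(deltas=[{"dp":[0,-8,0],"rotation":[0,0,0]},{"dp":[0,-12,0],"rotation":[0,0,0]},{"dp":[0,-20,0],"rotation":[0,0,0]},{"dp":[0,-25,0],"rotation":[0,0,0]},{"dp":[0,-25,0],"rotation":[0,0,0]}])

```text
t: 5.0
eef_pos: [0.5527, -0.2102, 0.1451]
ee_rot: [-1.572, -0.016, 3.049]
force: [0.8, 0.0, -1.6]
width: 0.0139
```

Run:
```python
from h import *
s=arm.get_state();print(s['force'],s['moment'],s['width'],s['eef_pos'])
rows(.4935,.0115,.15,-145,14)
```

```text
[ 0.75321688  0.03392349 -1.59335208] [-0.07110685 -0.14431799 -0.01644577] 0.013948652489115462 [ 0.55270611 -0.21020176  0.14513022]
[  5.7  -0.2 -15.4] 3.55
[  6.6  -0.2 -15. ] 3.55
[  7.5  -0.2 -14.6] 3.55
[  8.4  -0.2 -14.1] 3.55
[  9.3  -0.2 -13.5] 3.55
[ 10.1  -0.2 -12.9] 3.55
[ 10.9  -0.2 -12.3] 3.55
[ 11.6  -0.2 -11.6] 3.55
[ 12.3  -0.2 -10.8] 3.55
[ 13.   -0.2 -10. ] 3.55
[13.6 -0.2 -9.2] 3.55
[14.1 -0.2 -8.4] 3.55
[14.6 -0.2 -7.5] 3.55
[15.  -0.2 -6.6] 3.55
```

Next I'll go to a viewpoint beside the plug, with the turn already in place, to look at the slot from the wrist.

Run:
```python
from h import *
rows(.463,.055,.155,-145,10)
```

```text
[ 11.4  -0.8 -25.6] 4.97
[ 13.6  -0.8 -24.5] 4.97
[ 15.6  -0.8 -23.2] 4.97
[ 17.6  -0.8 -21.8] 4.97
[ 19.4  -0.8 -20.2] 4.97
[ 21.1  -0.8 -18.4] 4.97
[ 22.6  -0.8 -16.5] 4.97
[ 24.   -0.8 -14.5] 4.97
[ 25.1  -0.8 -12.4] 4.97
[ 26.1  -0.8 -10.2] 4.97
```

move_arm(deltas=[{"dp":[11,-1,-25],"rotation":[0,5,0.5]},{"dp":[13,-1,-24],"rotation":[0,5,0.4]},{"dp":[15,-1,-23],"rotation":[0,5,0]},{"dp":[17,-1,-21],"rotation":[0,5,0]},{"dp":[19,-1,-20],"rotation":[0,5,0]}])

```text
t: 5.42
eef_pos: [0.5132, -0.0808, 0.1585]
ee_rot: [-1.575, 0.01, 2.591]
force: [1.1, 0.5, -1.2]
width: 0.0136
```

Run:
```python
from h import *
s=arm.get_state();print(s['force'],s['moment'],s['width'],s['eef_pos']); print(plan(.463,.055,.155,-145))
rows(.463,.055,.155,-145,5)
```

```text
[ 1.11818288  0.50395399 -1.18541991] [ 0.06359975 -0.01968772  0.03576119] 0.013614138977127455 [ 0.51323514 -0.08076286  0.15853243]
{'dp': array([113.9,   2.8, -89.4]), 'psi': np.float64(-121.55), 'roty': np.float64(23.45), 'level': array([ 0.26, -0.  , -0.59])}
[ 22.8   0.6 -17.9] 4.69
[ 24.2   0.6 -16. ] 4.69
[ 25.4   0.6 -13.9] 4.69
[ 26.4   0.6 -11.8] 4.69
[27.3  0.6 -9.6] 4.69
```

move_arm(deltas=[{"dp":[23,0,-18],"rotation":[0.1,4.7,-0.2]},{"dp":[24,0,-16],"rotation":[0,4.7,-0.2]},{"dp":[25,0,-14],"rotation":[0,4.7,0]},{"dp":[26,0,-12],"rotation":[0,4.7,0]},{"dp":[20,0,-8],"rotation":[0,4,0]}])

```text
t: 5.83
eef_pos: [0.4645, 0.0544, 0.1612]
ee_rot: [-1.578, 0.001, 2.17]
force: [0.8, -0.4, -1.0]
width: 0.0136
```

move_arm(deltas=[{"dp":[0,0,0],"rotation":[0,0,0]}])

```text
t: 5.92
eef_pos: [0.4636, 0.057, 0.1619]
ee_rot: [-1.579, 0.001, 2.167]
force: [0.9, 0.0, -1.1]
width: 0.014
```

Run:
```python
from h import *
s=arm.get_state();print(s['eef_pos'],s['qd'].round(3)); print(plan(.4935,.0115,.155,-145))
f=grab('wrist','wrist3.png');pickle.dump(f,open('wrist3.pkl','wb'))
f=grab('top','top3.png');pickle.dump(f,open('top3.pkl','wb'))
f=grab('scene','scene3.png');pickle.dump(f,open('scene3.pkl','wb'))
```

```text
[0.46363223 0.05696977 0.16186067] [-0.002 -0.015 -0.001  0.005 -0.013  0.105]
{'dp': array([-54.4,   6.9,   0.9]), 'psi': np.float64(-145.82), 'roty': np.float64(-0.82), 'level': array([ 0.48, -0.  , -0.04])}
```

View pics/wrist3.png

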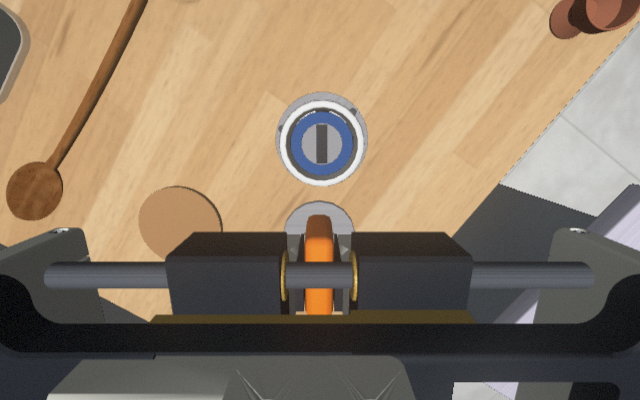

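View pics/scene3.png

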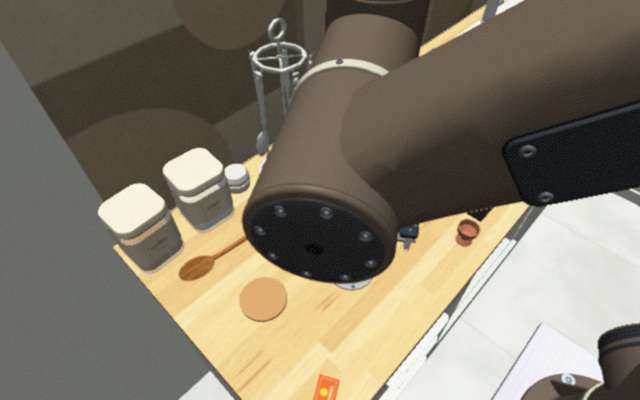

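The slot is clear in the wrist view at about (321,143), close to vertical. I'll measure the plug, the slot and the key in the hand from this frame.

```bash
cat > slot.py <<'E'
from m import *
def slot(f,cu,cv,r=24,h=.053):
    H=cv2.cvtColor(f['pixels'],cv2.COLOR_RGB2HSV).astype(int)
    vv,uu=np.mgrid[:400,:640]; near=np.hypot(uu-cu,vv-cv)<r
    m=blob(near&(H[...,2]<110)&(H[...,1]<110)); v,u=np.where(m)
    q=np.array([ray(f,a,b,h)[:2]*1000 for a,b in zip(u,v)],np.float32)
    e,ev=np.linalg.eigh(np.cov(q.T)); 
    print('slot',len(q),u.mean(),v.mean(),q.mean(0),cv2.minAreaRect(q),np.degrees(np.arctan2(ev[1,1],ev[0,1])))
    near=np.hypot(uu-cu,vv-cv)<r*1.9
    m=blob(near&(H[...,0]>100)&(H[...,0]<128)&(H[...,1]>120)); v,u=np.where(m)
    q=np.array([ray(f,a,b,.054)[:2]*1000 for a,b in zip(u,v)],np.float32); print('blue',cv2.minEnclosingCircle(q))
    m=blob(near&(H[...,2]>200)&(H[...,1]<50)); v,u=np.where(m)
    q=np.array([ray(f,a,b,.064)[:2]*1000 for a,b in zip(u,v)],np.float32); print('rim',cv2.minEnclosingCircle(q))
E
python3 - <<'E'
from slot import *
f=pickle.load(open('wrist3.pkl','rb')); slot(f,321,143,21)
H=cv2.cvtColor(f['pixels'],cv2.COLOR_RGB2HSV).astype(int)
print(H[143,300:345,2]); print(H[225,280:360,:].tolist()[::2])
cv2.imwrite('pics/w3c.png',cv2.resize(cv2.cvtColor(f['pixels'][90:240,260:380],cv2.COLOR_RGB2BGR),None,fx=4,fy=4))
E
```

```text
slot 382 321.4712041884817 143.4109947643979 [492.27777  10.85405] ((492.4271240234375, 11.274791717529297), (8.984724998474121, 33.18722915649414), 34.61870574951172) 124.63226585339874
blue ((492.2538146972656, 11.24610710144043), 27.72930908203125)
rim ((492.63037109375, 11.147150039672852), 34.81394577026367)
[153 143 165 160 167 168 167 168 167 169 167 166 167 168 167 168 117  87
  82  85  83  86  87  81  83  82  82 140 164 169 170 166 169 167 168 168
 167 166 170 171 167 168 146 150 154]
[[17, 105, 207], [16, 102, 207], [16, 104, 196], [165, 6, 158], [170, 5, 165], [0, 3, 162], [158, 6, 165], [165, 3, 164], [150, 3, 160], [140, 5, 162], [8, 6, 163], [150, 5, 161], [160, 5, 163], [11, 76, 137], [11, 163, 125], [12, 163, 122], [11, 163, 119], [11, 153, 120], [11, 161, 117], [11, 160, 118], [11, 158, 116], [13, 165, 110], [12, 155, 112], [12, 153, 102], [12, 145, 95], [12, 137, 95], [15, 10, 156], [150, 3, 162], [120, 2, 164], [165, 3, 165], [150, 3, 164], [170, 5, 164], [150, 3, 164], [150, 2, 164], [150, 2, 161], [165, 6, 164], [165, 4, 132], [16, 102, 200], [16, 102, 203], [17, 98, 205]]
```

View pics/w3c.png

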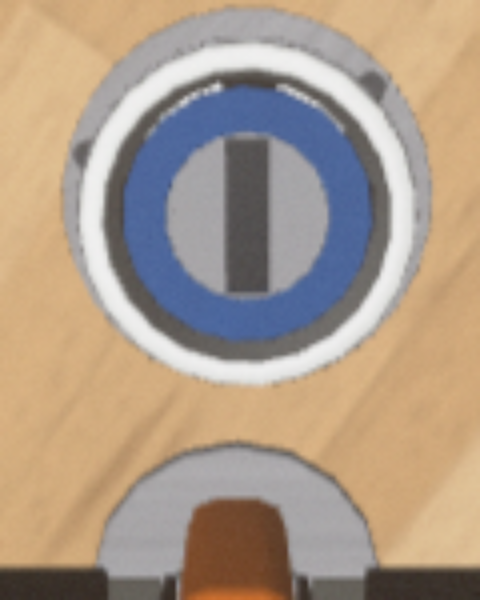

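Run:
```python
from m import *
f=pickle.load(open('wrist3.pkl','rb')); m=np.array(f['mount'])
def rt(u,v,ty):
    d=m[:3,:3]@[(u-f['cx'])/f['fx'],(v-f['cy'])/f['fy'],1]; o=m[:3,3]; return (o+d*(ty-o[1])/d[1])*1000
H=cv2.cvtColor(f['pixels'],cv2.COLOR_RGB2HSV).astype(int)
M=np.zeros((400,640),bool); M[195:231,280:360]=1
mm=M&(H[...,1]<40)&(H[...,2]>140); v,u=np.where(mm)
p=np.array([rt(a,b,.019)[[0,2]] for a,b in zip(u,v)],np.float32); print(len(p),cv2.minEnclosingCircle(p),p.min(0),p.max(0))
hull=cv2.convexHull(p)[:,0]
from scipy.optimize import least_squares
hb=hull[(hull[:,0]<-8)]
print(least_squares(lambda c:np.hypot(hb[:,0]-c[0],hb[:,1]-c[1])-24,[0,0]).x, len(hb))
```

```text
1130 ((-4.638495922088623, 0.38200950622558594), 22.659406661987305) [-23.723104 -22.277298] [-4.6346774 23.041317 ]
[0.43313952 0.34869029] 17
```

The key is centred in the hand to about 0.4 mm. I'll move over the slot to TCP (0.493, 0.0111) at -145.4°.

Run:
```python
from h import *
rows(.493,.0111,.125,-145.4,4); print(plan(.493,.0111,.125,-145.4))
```

```text
[-13.    9.2   0.3] -0.04
[-13.    9.2   0.3] -0.04
[-13.    9.2   0.3] -0.04
[-13.    9.2   0.4] -0.04
{'dp': array([-51.9,  36.6,   1.3]), 'psi': np.float64(-145.55), 'roty': np.float64(-0.15), 'level': array([ 0.44,  0.  , -0.07])}
```

move_arm(deltas=[{"dp":[-13,6,0.5],"rotation":[0.4,-0.1,0]},{"dp":[-14,8,0.5],"rotation":[0,0,0]},{"dp":[-13,8,0],"rotation":[0,0,0]},{"dp":[-10,6,0],"rotation":[0,0,0]},{"dp":[0,0,0],"rotation":[0,0,0]}])

```text
t: 6.48
eef_pos: [0.4942, 0.0074, 0.1335]
ee_rot: [-1.572, 0.002, 2.177]
force: [-0.1, -0.8, -0.9]
width: 0.0136
```

Run:
```python
from h import *
print(plan(.493,.0111,.097,-145.4),arm.get_state()['force'],arm.get_state()['moment'])
```

```text
{'dp': array([ 3.8, 36.5, -1.1]), 'psi': np.float64(-145.25), 'roty': np.float64(0.15), 'level': array([ 0.08, -0.  , -0.09])} [-0.11333835 -0.78194685 -0.87895403] [ 0.018625    0.01668199 -0.01333364]
```

move_arm(deltas=[{"dp":[2,8,-1],"rotation":[0,0.2,0]},{"dp":[1,10,0],"rotation":[0,0,0]},{"dp":[0,9,0],"rotation":[0,0,0]},{"dp":[0,5,0],"rotation":[0,0,0]},{"dp":[0,0,0],"rotation":[0,0,0]}])

```text
t: 6.9
eef_pos: [0.4928, 0.0084, 0.0981]
ee_rot: [-1.571, 0.001, 2.17]
force: [-0.6, -0.6, -2.0]
width: 0.0135
```

Run:
```python
from h import *
print(plan(.493,.0111,.097,-145.4),arm.get_state()['force'],arm.get_state()['moment'])
f=grab('wrist','wrist4.png')
```

```text
{'dp': array([ 2.1,  1.1, -1.7]), 'psi': np.float64(-145.64), 'roty': np.float64(-0.24), 'level': array([ 0.01, -0.  , -0.06])} [-0.55357849 -0.61258324 -2.03972384] [-0.00204702  0.03658706 -0.09410909]
```

View pics/wrist4.png

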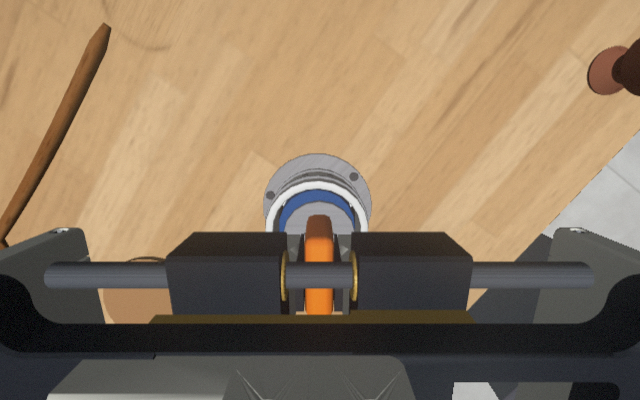

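move_arm(deltas=[{"dp":[2,0,-1.7],"rotation":[0,-0.2,0]},{"dp":[0,0,0],"rotation":[0,0,0]},{"dp":[0,0,0],"rotation":[0,0,0]}])

```text
t: 7.2
eef_pos: [0.4935, 0.012, 0.099]
ee_rot: [-1.572, 0.002, 2.176]
force: [0.1, -0.1, -1.4]
width: 0.0138
```

Run:
```python
from h import *
print(plan(.493,.0111,.097,-145.4),arm.get_state()['force'],arm.get_state()['moment'])
```

```text
{'dp': array([-0.5,  2. ,  0.9]), 'psi': np.float64(-145.32), 'roty': np.float64(0.08), 'level': array([ 0.05, -0.  , -0.09])} [ 0.11124794 -0.09644634 -1.4074997 ] [ 0.04304812 -0.01423636  0.02450818]
```

move_arm(deltas=[{"dp":[-0.5,2,0.9],"rotation":[0,0,0]},{"dp":[0,2,0],"rotation":[0,0,0]}])

```text
t: 7.37
eef_pos: [0.4937, 0.0117, 0.0959]
ee_rot: [-1.574, 0.002, 2.177]
force: [0.5, 0.2, -0.4]
width: 0.0136
```

Run:
```python
from h import *
print(plan(.493,.0111,.093,-145.4),arm.get_state()['force'],arm.get_state()['moment'])
```

```text
{'dp': array([-0.1,  2.9,  1. ]), 'psi': np.float64(-145.26), 'roty': np.float64(0.14), 'level': array([ 0.18,  0.  , -0.12])} [ 0.50857747  0.204418   -0.36781409] [ 0.04403274 -0.00782366 -0.09669146]
```

move_arm(deltas=[{"dp":[0,1.5,1.2],"rotation":[0.1,0.2,0]},{"dp":[0,1.5,0],"rotation":[0,0,0]}])

```text
t: 7.53
eef_pos: [0.4928, 0.011, 0.0928]
ee_rot: [-1.573, 0.002, 2.173]
force: [-0.3, 0.5, -2.1]
width: 0.0135
```

Run:
```python
from h import *
print(plan(.493,.0111,.090,-145.4),arm.get_state()['force'],arm.get_state()['moment'])
```

```text
{'dp': array([-0.1,  2.8, -0.2]), 'psi': np.float64(-145.48), 'roty': np.float64(-0.08), 'level': array([ 0.11,  0.  , -0.13])} [-0.25411915  0.51750834 -2.0677906 ] [ 0.00267514 -0.03386309  0.03765782]
```

Aligned to within 0.2 mm. Descending slowly and watching the force.

move_arm(deltas=[{"dp":[0,1.5,0],"rotation":[0,0,0]},{"dp":[0,1,0],"rotation":[0,0,0]}])

```text
t: 7.7
eef_pos: [0.4928, 0.011, 0.09]
ee_rot: [-1.573, 0.002, 2.173]
force: [0.8, 0.3, -1.4]
width: 0.0138
```

move_arm(deltas=[{"dp":[0,1,0],"rotation":[0,0,0]},{"dp":[0,1,0],"rotation":[0,0,0]}])

```text
t: 7.87
eef_pos: [0.4928, 0.0109, 0.0878]
ee_rot: [-1.573, 0.002, 2.173]
force: [0.6, 1.0, -0.5]
width: 0.0138
```

Run:
```python
from h import *
print(plan(.493,.0111,.087,-145.4),arm.get_state()['force'],arm.get_state()['moment'])
```

```text
{'dp': array([ 0.1,  0.8, -0.3]), 'psi': np.float64(-145.5), 'roty': np.float64(-0.1), 'level': array([ 0.12, -0.  , -0.13])} [ 0.56570089  0.96091435 -0.46565586] [ 0.16652901 -0.078948    0.00757798]
```

No contact force, and the bar is already about 3 mm into the plate. Continuing.

move_arm(deltas=[{"dp":[0,1.5,0],"rotation":[0,0,0]},{"dp":[0,1.5,0],"rotation":[0,0,0]}])

```text
t: 8.03
eef_pos: [0.493, 0.0109, 0.0846]
ee_rot: [-1.573, 0.002, 2.173]
force: [-0.3, -0.8, -0.8]
width: 0.0138
```

move_arm(deltas=[{"dp":[0,1.5,0],"rotation":[0,0,0]},{"dp":[0,1.5,0],"rotation":[0,0,0]}])

```text
t: 8.2
eef_pos: [0.493, 0.0109, 0.0812]
ee_rot: [-1.573, 0.002, 2.173]
force: [-0.1, 0.1, -2.0]
width: 0.0137
```

Run:
```python
from h import *
print(plan(.493,.0111,.078,-145.4),arm.get_state()['force'],arm.get_state()['moment'])
```

```text
{'dp': array([ 0.2,  3.2, -0.1]), 'psi': np.float64(-145.5), 'roty': np.float64(-0.1), 'level': array([ 0.12,  0.  , -0.14])} [-0.14923736  0.10007132 -2.02712298] [ 0.050404   -0.05951842  0.00562062]
```

move_arm(deltas=[{"dp":[0,1.2,0],"rotation":[0,0,0]},{"dp":[0,0.8,0],"rotation":[0,0,0]}])

```text
t: 8.37
eef_pos: [0.493, 0.0109, 0.0788]
ee_rot: [-1.573, 0.002, 2.173]
force: [0.6, 0.0, -1.5]
width: 0.0139
```

move_arm(deltas=[{"dp":[0,0.6,0],"rotation":[0,0,0]}])

```text
t: 8.45
eef_pos: [0.493, 0.0109, 0.0781]
ee_rot: [-1.573, 0.002, 2.173]
force: [-0.2, 0.6, -1.5]
width: 0.0137
```

Run:
```python
from h import *
print(plan(.493,.0111,.078,-145.4),arm.get_state()['force'],arm.get_state()['moment'])
```

```text
{'dp': array([ 0.2,  0.1, -0.1]), 'psi': np.float64(-145.5), 'roty': np.float64(-0.1), 'level': array([ 0.11, -0.  , -0.14])} [-0.22403114  0.62097982 -1.51761373] [ 0.08818966 -0.04555746  0.00980498]
```

move_arm(deltas=[{"dp":[0,0.5,0],"rotation":[0,0,0]}])

```text
t: 8.53
eef_pos: [0.4931, 0.0109, 0.0779]
ee_rot: [-1.573, 0.003, 2.173]
force: [-3.8, 1.6, 10.5]
width: 0.0138
```

move_arm(deltas=[{"dp":[0,0.5,0],"rotation":[0,0,0]}])

```text
t: 8.62
eef_pos: [0.4931, 0.0108, 0.0779]
ee_rot: [-1.573, 0.003, 2.173]
force: [-4.7, 0.6, 9.0]
width: 0.0141
```

move_arm(deltas=[{"dp":[0,0.5,0],"rotation":[0,0,0]}])

```text
t: 8.7
eef_pos: [0.4931, 0.0109, 0.0779]
ee_rot: [-1.573, 0.003, 2.174]
force: [-2.3, 0.8, 5.5]
width: 0.014
```

Seated at z = 0.0779. I'll back off 0.8 mm and turn clockwise.

move_arm(deltas=[{"dp":[0,-0.8,0],"rotation":[0,0,0]},{"dp":[0,0,0],"rotation":[0,2,0]},{"dp":[0,0,0],"rotation":[0,3,0]}])

```text
t: 8.95
eef_pos: [0.493, 0.0109, 0.079]
ee_rot: [-1.573, 0.003, 2.086]
force: [0.5, 0.7, -1.3]
width: 0.014
```

Run:
```python
from h import *
print(plan(.493,.0111,.0787,-145.4-68.75),arm.get_state()['force'],arm.get_state()['moment'])
```

```text
{'dp': array([ 0.1,  0.3, -0.1]), 'psi': np.float64(-150.5), 'roty': np.float64(63.65), 'level': array([ 0.14, -0.  , -0.15])} [ 0.5345331   0.66671887 -1.27241449] [ 0.05772785 -0.02499556 -0.00999961]
```

move_arm(deltas=[{"dp":[0,0.2,0],"rotation":[0,4,0]},{"dp":[0,0,0],"rotation":[0,4,0]},{"dp":[0,0,0],"rotation":[0,4,0]}])

```text
t: 9.2
eef_pos: [0.4931, 0.0109, 0.0789]
ee_rot: [-1.574, 0.002, 1.867]
force: [0.4, -0.1, -0.7]
width: 0.0138
```

Run:
```python
from h import *
print(plan(.493,.0111,.0787,-145.4-68.75),arm.get_state()['force'],arm.get_state()['moment'])
```

```text
{'dp': array([0.2, 0.2, 0. ]), 'psi': np.float64(-163.03), 'roty': np.float64(51.12), 'level': array([ 0.18,  0.  , -0.11])} [ 0.37818419 -0.11830264 -0.73194933] [ 0.0840054  -0.10482443 -0.00171652]
```

move_arm(deltas=[{"dp":[0,0.1,0],"rotation":[0.1,4,-0.1]},{"dp":[0,0,0],"rotation":[0,4,0]},{"dp":[0,0,0],"rotation":[0,4,0]},{"dp":[0,0,0],"rotation":[0,4,0]}])

```text
t: 9.53
eef_pos: [0.4932, 0.011, 0.0787]
ee_rot: [-1.573, -0.0, 1.573]
force: [-0.0, -0.3, -0.7]
width: 0.0139
```

move_arm(deltas=[{"dp":[0,0,0],"rotation":[0,4,0]},{"dp":[0,0,0],"rotation":[0,4,0]},{"dp":[0,0,0],"rotation":[0,4,0]},{"dp":[0,0,0],"rotation":[0,4,0]}])

```text
t: 9.87
eef_pos: [0.4933, 0.0109, 0.0786]
ee_rot: [-1.572, -0.001, 1.279]
force: [0.6, 0.3, -2.1]
width: 0.0137
```

Run:
```python
from h import *
print(plan(.493,.0111,.0787,-145.4-68.75),arm.get_state()['force'],arm.get_state()['moment'])
```

```text
{'dp': array([ 0.1, -0.1,  0.4]), 'psi': np.float64(163.3), 'roty': np.float64(17.45), 'level': array([ 0.1 , -0.  ,  0.06])} [ 0.60969906  0.31323962 -2.07281628] [ 0.15537661 -0.15489543  0.0378839 ]
```

move_arm(deltas=[{"dp":[0,0,0.3],"rotation":[0,4,0]},{"dp":[0,0,0],"rotation":[0,4,0]},{"dp":[0,0,0],"rotation":[0,4,0]}])

```text
t: 10.12
eef_pos: [0.4933, 0.0111, 0.0786]
ee_rot: [-1.573, -0.002, 1.059]
force: [-0.0, -0.5, -0.2]
width: 0.0137
```

move_arm(deltas=[{"dp":[0,0,0],"rotation":[0,2,0]}])

```text
t: 10.2
eef_pos: [0.4933, 0.011, 0.0786]
ee_rot: [-1.572, -0.002, 1.02]
force: [0.2, 0.6, -0.8]
width: 0.0135
```

Run:
```python
from h import *
print(plan(.493,.0111,.0787,-145.4-68.75),arm.get_state()['force'],arm.get_state()['moment'])
```

```text
{'dp': array([-0.1, -0.1,  0.3]), 'psi': np.float64(148.44), 'roty': np.float64(2.59), 'level': array([0.1 , 0.  , 0.11])} [ 0.21763622  0.5952072  -0.81882364] [ 0.07545092 -0.09454445  0.00498783]
```

Next, small steps to the stop, watching the z moment.

move_arm(deltas=[{"dp":[0,0,0.2],"rotation":[0,1.5,0]}])

```text
t: 10.28
eef_pos: [0.4932, 0.0111, 0.0786]
ee_rot: [-1.572, -0.002, 0.992]
force: [0.8, 0.6, -1.1]
width: 0.0139
```

```bash
python3 -c "
from h import *
print(plan(.493,.0111,.0787,-214.15),arm.get_state()['moment'])"
```

```text
{'dp': array([-0.1, -0.1,  0.1]), 'psi': np.float64(146.81), 'roty': np.float64(0.96), 'level': array([ 0.1 , -0.  ,  0.11])} [ 0.08842304 -0.15596578  0.04815724]
```

move_arm(deltas=[{"dp":[0,0,0],"rotation":[0,1.5,0]}])

```text
t: 10.37
eef_pos: [0.4932, 0.0112, 0.0786]
ee_rot: [-1.572, -0.002, 0.964]
force: [-0.1, 0.7, -1.0]
width: 0.014
```

```bash
python3 -c "
from h import *
print(plan(.493,.0111,.0787,-214.15),arm.get_state()['moment'])"
```

```text
{'dp': array([-0.2, -0.1,  0.1]), 'psi': np.float64(145.21), 'roty': np.float64(-0.64), 'level': array([ 0.09, -0.  ,  0.13])} [0.54752028 0.20973076 0.03317498]
```

move_arm(deltas=[{"dp":[0,0,0],"rotation":[0,1.5,0]}])

```text
t: 10.45
eef_pos: [0.4931, 0.0113, 0.0785]
ee_rot: [-1.572, -0.002, 0.936]
force: [-0.7, 1.9, -1.3]
width: 0.0141
```

```bash
python3 -c "
from h import *
print(plan(.493,.0111,.0787,-214.15),arm.get_state()['moment'])"
```

```text
{'dp': array([-0.2, -0.2, -0.1]), 'psi': np.float64(143.63), 'roty': np.float64(-2.22), 'level': array([ 0.08, -0.  ,  0.14])} [ 0.82371328  0.39557026 -0.01539606]
```

move_arm(deltas=[{"dp":[0,0,0],"rotation":[0,1.5,0]}])

```text
t: 10.53
eef_pos: [0.493, 0.0115, 0.0785]
ee_rot: [-1.572, -0.003, 0.908]
force: [-0.4, 0.4, 0.5]
width: 0.0142
```

```bash
python3 -c "
from h import *
print(plan(.493,.0111,.0787,-214.15),arm.get_state()['moment'])"
```

```text
{'dp': array([-0.3, -0.2, -0.3]), 'psi': np.float64(142.04), 'roty': np.float64(-3.81), 'level': array([ 0.06, -0.  ,  0.15])} [0.4697072  0.20865388 0.17856019]
```

move_arm(deltas=[{"dp":[0,0,0],"rotation":[0,1.5,0]}])

```text
t: 10.62
eef_pos: [0.4929, 0.0116, 0.0785]
ee_rot: [-1.572, -0.003, 0.881]
force: [-0.6, -0.5, -0.8]
width: 0.0139
```

```bash
python3 -c "
from h import *
print(plan(.493,.0111,.0787,-214.15),arm.get_state()['moment'])"
```

```text
{'dp': array([-0.3, -0.2, -0.3]), 'psi': np.float64(140.48), 'roty': np.float64(-5.37), 'level': array([ 0.05, -0.  ,  0.15])} [-0.00423154 -0.04736784  0.13860765]
```

The turn has passed the nominal 1.2 rad and the z moment has risen to 0.14–0.18 N m, so it is at the stop. Now pulling straight up, slowly.

move_arm(deltas=[{"dp":[-0.2,-1.5,-0.2],"rotation":[0,0,0]},{"dp":[0,-1.5,0],"rotation":[0,0,0]},{"dp":[0,-1.5,0],"rotation":[0,0,0]}])

```text
t: 10.87
eef_pos: [0.4919, 0.0113, 0.0813]
ee_rot: [-1.57, -0.001, 0.881]
force: [1.9, 0.5, -12.4]
width: 0.0137
```

```bash
python3 -c "
from h import *
print(plan(.493,.0111,.1287,140.5),arm.get_state()['moment'])"
```

```text
{'dp': array([  0.6, -47.4,  -1. ]), 'psi': np.float64(140.46), 'roty': np.float64(-0.04), 'level': array([-0.06,  0.  ,  0.08])} [ 0.20347103 -1.0912503   0.06529119]
```

move_arm(deltas=[{"dp":[0.4,-2,-0.7],"rotation":[0,0,0]},{"dp":[0,-2,0],"rotation":[0,0,0]},{"dp":[0,-2,0],"rotation":[0,0,0]}])

```text
t: 11.12
eef_pos: [0.4914, 0.0111, 0.0861]
ee_rot: [-1.567, 0.001, 0.881]
force: [2.3, 1.2, -11.4]
width: 0.0138
```

```bash
python3 -c "
from h import *
print(plan(.493,.0111,.1287,140.5),arm.get_state()['moment'])"
```

```text
{'dp': array([  1. , -42.6,  -1.1]), 'psi': np.float64(140.47), 'roty': np.float64(-0.03), 'level': array([-0.19,  0.  , -0.04])} [ 0.49393133 -1.12954874 -0.03667951]
```

move_arm(deltas=[{"dp":[0.8,-2.5,-0.9],"rotation":[-0.1,0,0]},{"dp":[0.2,-2.5,-0.2],"rotation":[0,0,0]},{"dp":[0.2,-2.5,-0.2],"rotation":[0,0,0]},{"dp":[0,-2.5,0],"rotation":[0,0,0]}])

```text
t: 11.45
eef_pos: [0.4918, 0.0109, 0.096]
ee_rot: [-1.567, 0.003, 0.88]
force: [1.1, 0.3, -12.7]
width: 0.0137
```

```bash
python3 -c "
from h import *
print(plan(.493,.0111,.1287,140.5),arm.get_state()['moment'])"
```

```text
{'dp': array([  0.9, -32.7,  -0.7]), 'psi': np.float64(140.44), 'roty': np.float64(-0.06), 'level': array([-0.21, -0.  , -0.17])} [ 0.53494291 -0.80203515  0.02713567]
```

move_arm(deltas=[{"dp":[0.7,-3,-0.6],"rotation":[-0.2,0,-0.1]},{"dp":[0.2,-3,-0.2],"rotation":[0,0,0]},{"dp":[0.2,-3,-0.1],"rotation":[0,0,0]},{"dp":[0,-3,0],"rotation":[0,0,0]}])

```text
t: 11.78
eef_pos: [0.4943, 0.0109, 0.1113]
ee_rot: [-1.573, 0.0, 0.881]
force: [-0.8, 0.5, -4.1]
width: 0.014
```

```bash
python3 -c "
from h import *
print(plan(.493,.0111,.1287,140.5),arm.get_state()['moment'])"
```

```text
{'dp': array([ -0.6, -17.4,   1.1]), 'psi': np.float64(140.5), 'roty': np.float64(-0.0), 'level': array([ 0.14, -0.  , -0.  ])} [ 0.0858884  -0.10025725  0.03721171]
```

The pads have let go and the load is now about 4 N. Lifting clear of the rim.

move_arm(deltas=[{"dp":[-0.6,-6,1],"rotation":[0,0,0]},{"dp":[0,-8,0],"rotation":[0,0,0]},{"dp":[0,-8,0],"rotation":[0,0,0]},{"dp":[0,-10,0],"rotation":[0,0,0]},{"dp":[0,-10,0],"rotation":[0,0,0]}])

```text
t: 12.2
eef_pos: [0.4929, 0.0107, 0.158]
ee_rot: [-1.574, -0.0, 0.882]
force: [0.3, 0.6, -4.3]
width: 0.0137
```

Run:
```python
from h import *
s=arm.get_state(); print(s['eef_pos'],s['force'],s['moment'],s['q'])
print(plan(.5748,.184,.16,140.5)); rows(.5748,.184,.16,140.5,10)
f=grab('wrist','wrist5.png')
```

```text
[0.49289644 0.01074321 0.1580065 ] [ 0.31630576  0.62811261 -4.31251008] [ 0.09906842 -0.14848931 -0.05584684] [ 0.42382719  0.11581548 -0.48189037  0.00356599 -0.97157241 -1.11484801]
{'dp': array([185.8,  -2.1,  46.9]), 'psi': np.float64(140.52), 'roty': np.float64(0.02), 'level': array([0.19, 0.  , 0.  ])}
[18.6 -0.2  4.7] 0.0
[18.6 -0.2  4.7] 0.0
[18.6 -0.2  4.7] 0.0
[18.6 -0.2  4.7] 0.0
[18.6 -0.2  4.7] 0.0
[18.6 -0.2  4.7] 0.0
[18.6 -0.2  4.7] 0.0
[18.6 -0.2  4.7] 0.0
[18.6 -0.2  4.7] 0.0
[18.6 -0.2  4.7] 0.0
```

View pics/wrist5.png

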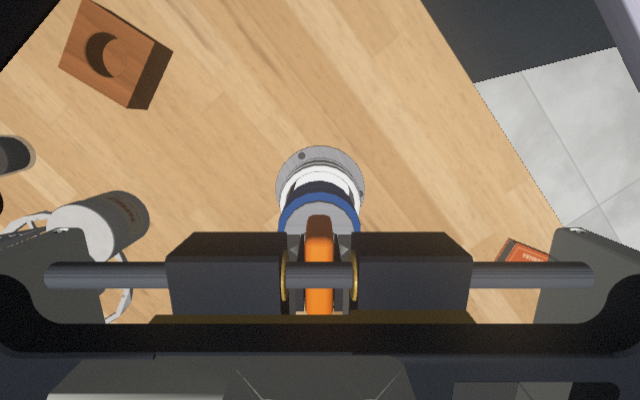

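The plug hangs on the key, clear of the mould, with no tilt visible. Carrying it to the coaster.

move_arm(deltas=[{"dp":[8,0,2],"rotation":[0.1,0,0]},{"dp":[14,0,3.5],"rotation":[0,0,0]},{"dp":[17,0,4.3],"rotation":[0,0,0]},{"dp":[19,0,4.8],"rotation":[0,0,0]},{"dp":[19,0,4.8],"rotation":[0,0,0]}])

```text
t: 12.67
eef_pos: [0.5299, 0.0866, 0.1621]
ee_rot: [-1.575, -0.005, 0.878]
force: [0.0, -0.2, -2.8]
width: 0.0136
```

move_arm(deltas=[{"dp":[19,0,4.8],"rotation":[0,0,0]},{"dp":[18,0,4.5],"rotation":[0,0,0]},{"dp":[16,0,4],"rotation":[0,0,0]},{"dp":[10,0,2.5],"rotation":[0,0,0]},{"dp":[5,0,1.3],"rotation":[0,0,0]}])

```text
t: 13.08
eef_pos: [0.5639, 0.1625, 0.1585]
ee_rot: [-1.574, -0.002, 0.883]
force: [0.9, -0.3, -3.3]
width: 0.014
```

Run:
```python
from h import *
s=arm.get_state(); print(s['eef_pos'],s['force'],s['moment'])
print(plan(.5748,.184,.1,140.5))
f=grab('wrist','wrist6.png');pickle.dump(f,open('wrist6.pkl','wb'))
f=grab('top','top6.png');pickle.dump(f,open('top6.pkl','wb'))
```

```text
[0.56393353 0.16248802 0.15851372] [ 0.91093282 -0.26818572 -3.28567068] [ 0.02362776 -0.07294641  0.00957571]
{'dp': array([23.4, 58.5,  5.5]), 'psi': np.float64(140.57), 'roty': np.float64(0.07), 'level': array([0.2 , 0.  , 0.13])}
```

View pics/wrist6.png

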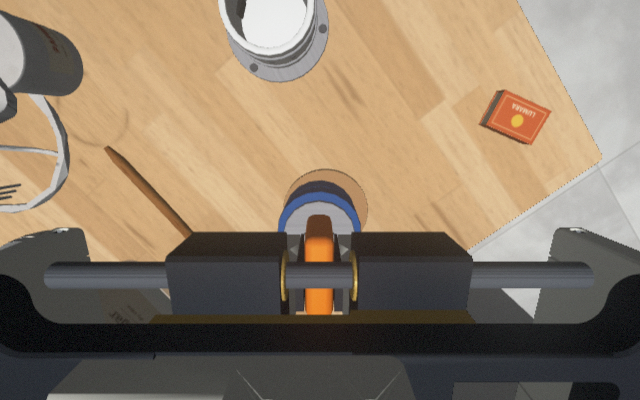

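View pics/top6.png

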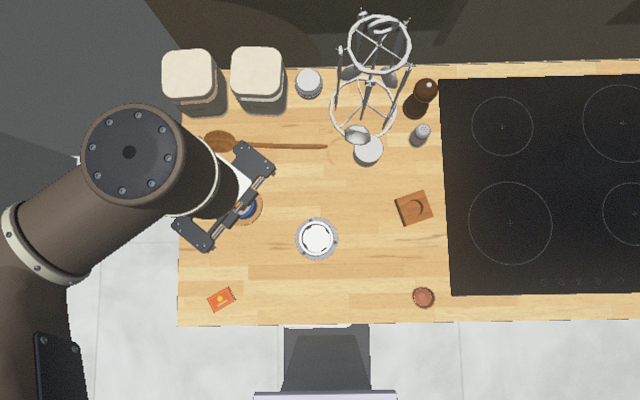

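Everything is in place. Moving over the centre and down to z = 0.10.

move_arm(deltas=[{"dp":[9,4,2],"rotation":[0.2,0,0.1]},{"dp":[8,8,2],"rotation":[0,0,0]},{"dp":[5,12,1],"rotation":[0,0,0]},{"dp":[0,10,0],"rotation":[0,0,0]},{"dp":[0,6,0],"rotation":[0,0,0]}])

```text
t: 13.6
eef_pos: [0.5741, 0.1821, 0.116]
ee_rot: [-1.571, -0.001, 0.881]
force: [-1.0, -0.8, -4.2]
width: 0.0137
```

Run:
```python
from h import *
s=arm.get_state(); print(s['force'])
print(plan(.5748,.184,.08,140.5))
```

```text
[-0.9720194  -0.773551   -4.18845985]
{'dp': array([ 1.9, 36. ,  0.7]), 'psi': np.float64(140.47), 'roty': np.float64(-0.03), 'level': array([-0.01, -0.  ,  0.08])}
```

move_arm(deltas=[{"dp":[2,8,0.5],"rotation":[0,0,0]},{"dp":[0,9,0],"rotation":[0,0,0]},{"dp":[0,8,0],"rotation":[0,0,0]},{"dp":[0,5,0],"rotation":[0,0,0]},{"dp":[0,2,0],"rotation":[0,0,0]}])

```text
t: 14.02
eef_pos: [0.5731, 0.1819, 0.0778]
ee_rot: [-1.569, 0.003, 0.879]
force: [-0.3, 0.2, -4.2]
width: 0.0138
```

Run:
```python
from h import *
s=arm.get_state(); print(s['force'])
print(plan(.5748,.184,.075,140.5))
f=grab('wrist','wrist7.png');pickle.dump(f,open('wrist7.pkl','wb'))
f=grab('scene','scene7.png')
```

```text
[-0.26330614  0.19846652 -4.18254298]
{'dp': array([2.7, 2.8, 0.1]), 'psi': np.float64(140.38), 'roty': np.float64(-0.12), 'level': array([-0.1,  0. , -0.2])}
```

View pics/wrist7.png

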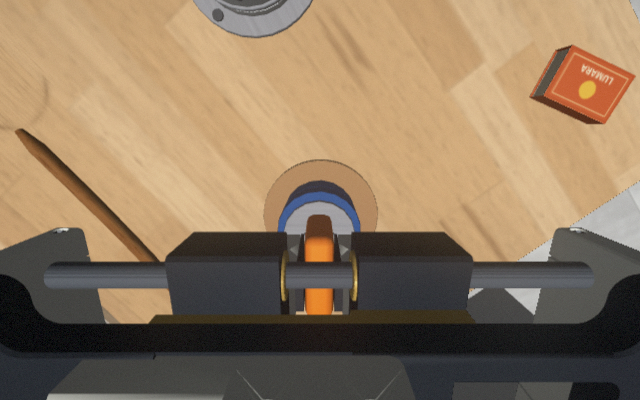

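View pics/scene7.png

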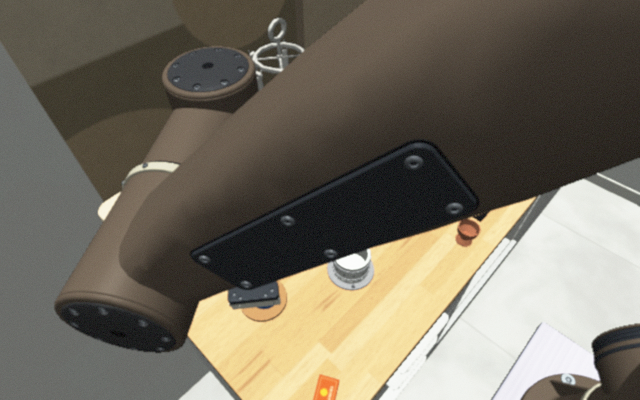

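I'll fit the coaster rim in this wrist view to check the centring.

Run:
```python
from m import *
from scipy.optimize import least_squares
f=pickle.load(open('wrist7.pkl','rb')); m=np.array(f['mount'])
H=cv2.cvtColor(f['pixels'],cv2.COLOR_RGB2HSV).astype(int)
M=np.zeros((400,640),bool); M[150:232,255:390]=1
print(H[175,320],H[175,240],H[200,270],H[145,320])
cork=M&(abs(H-H[175,320]).max(-1)<14); cork=blob(cork)
v,u=np.where(cork); p=np.array([ray(f,a,b,.008)[:2]*1000 for a,b in zip(u,v)],np.float32)
h=cv2.convexHull(p)[:,0]; 
s=arm.get_state(); t=T(s); x=t[:2,0]; 
cc=np.array([574.8,184.]); hb=h[np.hypot(*(h-cc).T)>43]
print(len(p),len(hb),least_squares(lambda c:np.hypot(*(hb-c).T)-48,cc,loss='soft_l1').x)
# plug blue top rim, z = TCP z -.026
b=M&(H[...,0]>100)&(H[...,0]<128)&(H[...,1]>120); b=blob(b);v,u=np.where(b);zt=s['eef_pos'][2]-.026
p=np.array([ray(f,a,c,zt)[:2]*1000 for a,c in zip(u,v)],np.float32)
print('tcp',s['eef_pos'],u.min(),u.max(), 'plug lateral',[(( p-1000*s['eef_pos'][:2])@t[:2,2]).min(),((p-1000*s['eef_pos'][:2])@t[:2,2]).max()],'plug x far',((p-1000*s['eef_pos'][:2])@x).min())
```

```text
[ 15 116 181] [ 17 100 206] [ 15 116 182] [ 17  99 204]
3256 41 [573.87952221 185.65481543]
tcp [0.57330294 0.18195803 0.07837991] 279 359 plug lateral [np.float64(-26.53668396246598), np.float64(27.96412876590779)] plug x far -29.549796196078088
```

Run:
```python
from h import *
print(plan(.5744,.185,.0755,140.5))
```

```text
{'dp': array([3.1, 2.9, 1.1]), 'psi': np.float64(140.39), 'roty': np.float64(-0.11), 'level': array([-0.09, -0.  , -0.18])}
```

move_arm(deltas=[{"dp":[3,0.5,1],"rotation":[-0.1,0,-0.2]},{"dp":[0,0.5,0],"rotation":[0,0,0]},{"dp":[0,0,0],"rotation":[0,0,0]}])

```text
t: 14.37
eef_pos: [0.5755, 0.1856, 0.0787]
ee_rot: [-1.572, -0.003, 0.88]
force: [-0.2, 0.3, -4.5]
width: 0.0138
```

Run:
```python
from h import *
print(plan(.5744,.185,.0745,140.5),arm.get_state()['force'])
```

```text
{'dp': array([-1.2,  4.2,  0.5]), 'psi': np.float64(140.4), 'roty': np.float64(-0.1), 'level': array([0.08, 0.  , 0.16])} [-0.23078344  0.27872754 -4.4982263 ]
```

move_arm(deltas=[{"dp":[-1.2,1.5,0.5],"rotation":[0,0,0.1]},{"dp":[0,1.2,0],"rotation":[0,0,0]},{"dp":[0,1,0],"rotation":[0,0,0]}])

```text
t: 14.62
eef_pos: [0.575, 0.1856, 0.0761]
ee_rot: [-1.573, -0.003, 0.88]
force: [-0.4, -0.4, -3.1]
width: 0.0138
```

move_arm(deltas=[{"dp":[0,0.6,0],"rotation":[0,0,0]}])

```text
t: 14.7
eef_pos: [0.575, 0.1855, 0.0755]
ee_rot: [-1.573, -0.004, 0.88]
force: [-0.3, -1.0, -3.1]
width: 0.0137
```

move_arm(deltas=[{"dp":[0,0.6,0],"rotation":[0,0,0]}])

```text
t: 14.78
eef_pos: [0.575, 0.1856, 0.0749]
ee_rot: [-1.573, -0.004, 0.88]
force: [0.2, 0.4, -3.3]
width: 0.014
```

Run:
```python
from h import *
print(plan(.5744,.185,.0725,140.5),arm.get_state()['force'],arm.get_state()['moment'])
```

```text
{'dp': array([-0.8,  2.4,  0.1]), 'psi': np.float64(140.42), 'roty': np.float64(-0.08), 'level': array([ 0.13, -0.  ,  0.21])} [ 0.18766587  0.44210184 -3.26923045] [ 0.06524013 -0.09426712 -0.02777424]
```

move_arm(deltas=[{"dp":[-0.4,0.6,0],"rotation":[0.1,0,0.2]}])

```text
t: 14.87
eef_pos: [0.5746, 0.1853, 0.0743]
ee_rot: [-1.571, -0.0, 0.88]
force: [0.2, -0.1, -3.8]
width: 0.0137
```

move_arm(deltas=[{"dp":[0,0.6,0],"rotation":[0,0,0]}])

```text
t: 14.95
eef_pos: [0.5747, 0.1852, 0.0738]
ee_rot: [-1.571, 0.0, 0.88]
force: [-1.8, -0.8, 0.1]
width: 0.0138
```

move_arm(deltas=[{"dp":[0,0.6,0],"rotation":[0,0,0]}])

```text
t: 15.03
eef_pos: [0.5748, 0.1852, 0.0734]
ee_rot: [-1.571, 0.0, 0.88]
force: [-1.0, 0.6, -0.5]
width: 0.0138
```

Run:
```python
from h import *
print(plan(.5744,.185,.0725,140.5),arm.get_state()['force'],arm.get_state()['moment'])
```

```text
{'dp': array([-0.4,  0.9,  0.2]), 'psi': np.float64(140.43), 'roty': np.float64(-0.07), 'level': array([ 0.03,  0.  , -0.  ])} [-0.97098962  0.55843862 -0.49993351] [-0.04091997  0.4156944   0.00909657]
```

The plug touched down at 0.0738. Next I'll seat the flange over the 2 mm of play.

move_arm(deltas=[{"dp":[0,0.5,0],"rotation":[0,0,0]}])

```text
t: 15.12
eef_pos: [0.5748, 0.1851, 0.0731]
ee_rot: [-1.571, 0.0, 0.88]
force: [-1.1, -0.9, 0.3]
width: 0.0139
```

move_arm(deltas=[{"dp":[0,0.5,0],"rotation":[0,0,0]}])

```text
t: 15.2
eef_pos: [0.5748, 0.1851, 0.0727]
ee_rot: [-1.571, 0.0, 0.88]
force: [-1.9, -0.6, -0.5]
width: 0.0135
```

move_arm(deltas=[{"dp":[0,0.4,0],"rotation":[0,0,0]}])

```text
t: 15.28
eef_pos: [0.5748, 0.1851, 0.0724]
ee_rot: [-1.572, 0.0, 0.88]
force: [-0.9, -0.5, 0.1]
width: 0.0136
```

move_arm(deltas=[{"dp":[0,0.4,0],"rotation":[0,0,0]}])

```text
t: 15.37
eef_pos: [0.5748, 0.1851, 0.0721]
ee_rot: [-1.572, -0.0, 0.88]
force: [-3.0, -1.4, 4.6]
width: 0.0135
```

move_arm(deltas=[{"dp":[0,0.3,0],"rotation":[0,0,0]}])

```text
t: 15.45
eef_pos: [0.5748, 0.1851, 0.0721]
ee_rot: [-1.572, -0.0, 0.881]
force: [-2.3, -0.8, 5.1]
width: 0.0137
```

move_arm(deltas=[{"dp":[0,0.3,0],"rotation":[0,0,0]}])

```text
t: 15.53
eef_pos: [0.5748, 0.1851, 0.0721]
ee_rot: [-1.572, -0.0, 0.881]
force: [-3.2, -0.1, 3.2]
width: 0.0139
```

Seated at z = 0.0721. Releasing.

move_arm(deltas=[{"dp":[0,0,0],"rotation":[0,0,0]},{"dp":[0,0,0],"rotation":[0,0,0]},{"dp":[0,0,0],"rotation":[0,0,0]},{"dp":[0,0,0],"rotation":[0,0,0]},{"dp":[0,0,0],"rotation":[0,0,0]}], jaw=0)

```text
t: 15.95
eef_pos: [0.5768, 0.1861, 0.0728]
ee_rot: [-1.574, -0.004, 0.881]
force: [0.1, -0.6, -0.1]
width: 0.042
```

move_arm(deltas=[{"dp":[0,0,0],"rotation":[0,0,0]},{"dp":[0,0,0],"rotation":[0,0,0]},{"dp":[0,0,0],"rotation":[0,0,0]}])

```text
t: 16.2
eef_pos: [0.577, 0.1862, 0.0727]
ee_rot: [-1.574, -0.004, 0.881]
force: [0.5, -0.3, 0.8]
width: 0.0616
```

Run:
```python
from h import *
print(plan(.5744,.185,.0725,140.5),arm.get_state()['force'],arm.get_state()['width'])
grab('wrist','wrist8.png')
```

```text
{'dp': array([-2.6,  0.2,  1.3]), 'psi': np.float64(140.49), 'roty': np.float64(-0.01), 'level': array([ 0.16, -0.  ,  0.25])} [ 0.48008279 -0.303776    0.78202188] 0.06161262184256969
```

View pics/wrist8.png

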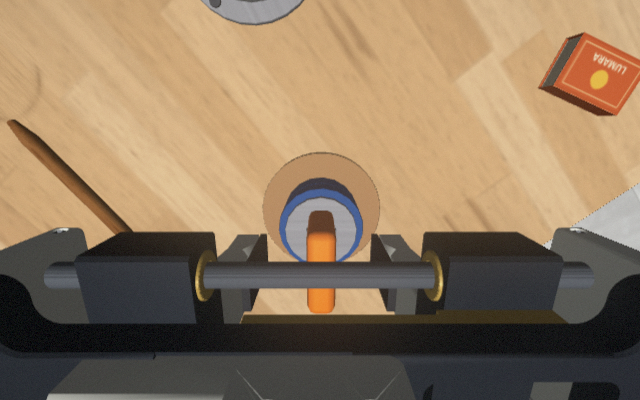

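The key is free and the fingers are clear of it. Retreating straight up, then aside.

move_arm(deltas=[{"dp":[0,-10,0],"rotation":[0,0,0]},{"dp":[0,-20,0],"rotation":[0,0,0]},{"dp":[0,-25,0],"rotation":[0,0,0]},{"dp":[0,-25,0],"rotation":[0,0,0]},{"dp":[0,-25,0],"rotation":[0,0,0]}])

```text
t: 16.67
eef_pos: [0.573, 0.1839, 0.1773]
ee_rot: [-1.57, 0.008, 0.88]
force: [1.0, 1.5, -0.2]
width: 0.0875
```

move_arm(deltas=[{"dp":[-25,-10,0],"rotation":[0,0,0]},{"dp":[-35,0,0],"rotation":[0,0,0]},{"dp":[-35,0,0],"rotation":[0,0,0]},{"dp":[-35,0,0],"rotation":[0,0,0]},{"dp":[-20,0,0],"rotation":[0,0,0]}])

```text
t: 17.08
eef_pos: [0.4805, 0.0688, 0.1983]
ee_rot: [-1.577, -0.006, 0.885]
force: [-0.0, -0.6, -0.5]
width: 0.0877
```

move_arm(deltas=[{"dp":[0,0,0],"rotation":[0,0,0]},{"dp":[0,0,0],"rotation":[0,0,0]},{"dp":[0,0,0],"rotation":[0,0,0]}])

```text
t: 17.33
eef_pos: [0.4777, 0.0656, 0.2019]
ee_rot: [-1.578, -0.01, 0.883]
force: [-0.4, 0.5, -0.0]
width: 0.0876
```

Run:
```python
from h import *
s=arm.get_state();print(s['eef_pos'],s['qd'].round(3))
for n in ['top','scene','wrist']:
    f=grab(n,n+'9.png');pickle.dump(f,open(n+'9.pkl','wb'))
```

```text
[0.47767724 0.06563978 0.20188191] [-0.001 -0.014  0.012  0.003 -0.006 -0.   ]
```

View pics/top9.png

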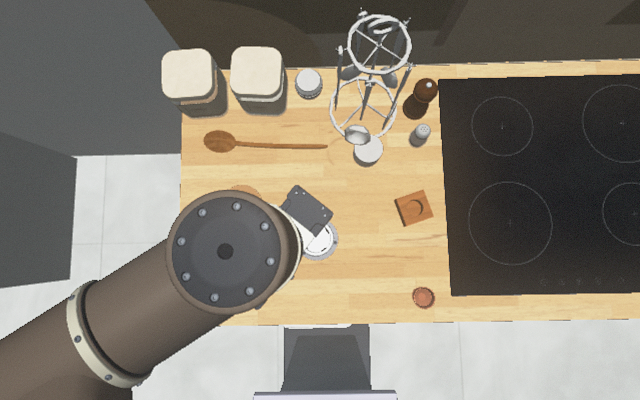

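View pics/scene9.png

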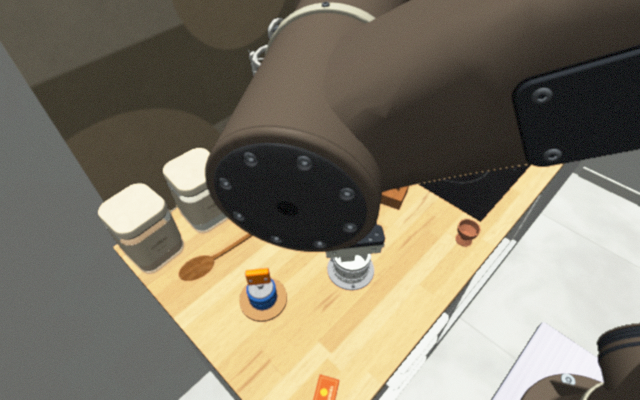

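The scene view shows the plug standing on the coaster with the key upright in it. A quick numeric check of the centring before handing in.

Run:
```python
from m import *
f=pickle.load(open('scene9.pkl','rb'));P=cloud(f);H=cv2.cvtColor(f['pixels'],cv2.COLOR_RGB2HSV).astype(int)
B=np.zeros((400,640),bool);B[260:325,235:292]=1
def ext(m,h,name):
    v,u=np.where(m);p=np.array([ray(f,a,b,h)[:2]*1000 for a,b in zip(u,v)],np.float32);print(name,len(p),cv2.minEnclosingCircle(p))
ext(blob(B&(H[...,1]<70)&(H[...,2]>110)&(P[...,2]>.045)),.053,'flange')
fl=blob(B&(H[...,0]>95)&(H[...,0]<128)&(H[...,1]>90)&(P[...,2]>.043)); ext(fl,.048,'blue rim'); 
c=B&(P[...,2]>.004)&(P[...,2]<.012)&(H[...,1]>80); ext(blob(c),.008,'coaster')
o=B&(H[...,0]<20)&(H[...,1]>190)&(P[...,2]>.06); q=P[o]; print('handle z',q[:,2].max())
```

```text
flange 303 ((573.925537109375, 188.82562255859375), 25.896394729614258)
blue rim 138 ((571.940185546875, 187.33187866210938), 28.012319564819336)
coaster 809 ((573.9140014648438, 186.92166137695312), 48.377769470214844)
handle z 0.1114376361865298
```

```bash
python3 -c "
import cv2
a=cv2.imread('pics/scene9.png')[255:325,225:305];cv2.imwrite('pics/s9c.png',cv2.resize(a,None,fx=7,fy=7,interpolation=cv2.INTER_CUBIC))"
```

```text
(no output)
```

View pics/s9c.png

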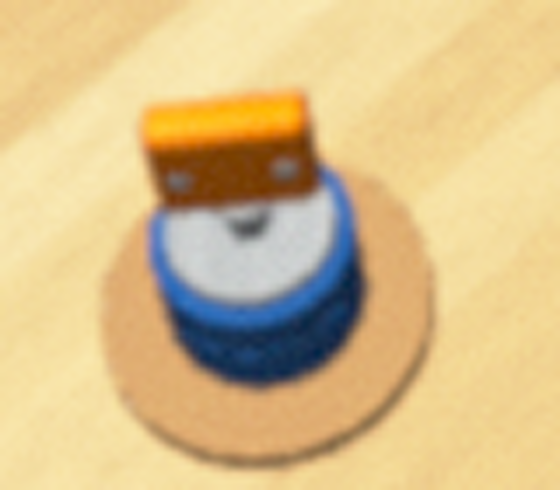

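The plug is centred on the coaster to about 2 mm, upright, with the key seated. Handing in.

```bash
python3 -c "
from h import *
print(arm.job_done())"
```

```text
the job is handed in; nothing more can be done
None
```

The plug is out of the mould and stands upright on the cork coaster with the key still locked in it. The job is handed in, at about 17 s of the 72 s.

- **Insertion:** The cross-bar went down through the slot without any contact force until the flange seated, at about 10 N.
- **Locking:** I turned the key clockwise until the stop resisted. The turn ended about 5° past the nominal 1.2 rad, with 0.14–0.18 N m on the wrist, so the plate may have turned slightly with it. The lock then held under the pull.
- **Pull and placing:** The plug came out straight at about 11–13 N. I lowered it until it touched down, seated the key on it at about 5 N, let go and moved the gripper clear.

**Last checks:**
- **Centring:** From the last picture, the plug's rim circle is within about 2 mm of the coaster's centre. The flange circle also reads about 2 mm off, but to a different side; that is about the calibration error.
- **Handle height:** The handle's top read 0.111 m, as expected for a seated key.
- **Bystanders:** The spoon, shaker, tin, mould and stand appear unmoved in the pictures. Near the end the arm blocked part of the view.

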